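# Rebuild the head of an air strut

## Robot

A 6-joint arm with a two-finger parallel gripper is mounted at the origin on the work surface. World frame = base frame: x ahead of the robot, y to its left, z up, the work surface at z = 0. Lengths are in m, angles in rad, forces in N, time in s.
With the tool pointing down it reaches from about 0.35 to 0.85 m from the base axis. Payload 8.1 kg.
Tool frame: the origin (TCP) lies between the finger pads; the fingertips stand 25 mm ahead of it and the grasp point (between the pads) lies 6 mm ahead of it; z points along the fingers, y is the line along which they close (so a half turn about z gives the same grasp; the last joint's range is limited). The gripper opens to 93 mm and grips with 3 to 60 N. Pads are 15 mm wide; open, the fingers measure 128 mm over their backs; the gripper's body (75 mm by 188 mm) begins 65 mm behind the grasp point.
Start: joints at [-1.433, 0.13, 1.488, -0, 1.523, -0.085], TCP at [0.133, -0.585, 0.21] pointing down, gripper open.
Joint ranges: [-2.96, 2.96], [-0.89, 2.26], [0.02, 2.5], [-1.34, 4.48], [0, 2.73], [-2.66, 2.66]. Speed limits (rad/s): [2.39, 2.39, 2.79, 3.14, 3.14, 3.14].

## Interface

Orientations are given as a rotation vector (axis times angle).
In Python, from plant import robot gives the robot as it stands.
- The arm moves only by the tool arm_command, never from a script. Its argument "increments" is text: rows parted by semicolons, each of 5 numbers parted by spaces: the closure, from 0 (fully open) to 1 (shut), then the shift along the tool's x, y, z in mm, then the turn about the tool's z in rad. A call has 1 to 5 rows; each row is the pose to reach, as a shift and turn from the pose commanded when the call began, along the tool's axes at that moment; what a row does not reach only later rows make up. A row lasts 1/10 s, in which the tool goes at most 50 mm and 8.59 degrees, less where a joint would pass 70% of its speed; a pose out of reach is approached as far as the arm can. A call with a gripper value outside its range is refused whole. The fingers move at their own pace and stop on an object; "grip_force" is the grip in N (left out, the last holds). Time passes only in rows, so rows that repeat a pose let the fingers close. It gives the time, the measured TCP pose, the force, the opening and the grip force at its end, in the units of the state.
- robot.read_state(): the state, without advancing time (a new reading comes with each control period).
- robot.read_camera(name): name is "side" or "top" or "wrist"; returns the picture (420x560x3 uint8, blue, green, red); there is no depth.
- robot.camera_model(name): a dict with "fx", "fy", "cx", "cy" (pixels), "D" ([k1, k2, p1, p2, k3] as OpenCV has them; the pictures are not rectified), "eye" and "rotation" of the camera in the world. Camera axes: x right, y down, z forward; pixel columns grow to the right and rows downward; lengths in m; the calibration is good to about 2 mm. A picture is of the moment at which its call begins: read the wrist's pose just before it. camera_model takes no time and is no camera call; for the wrist camera it gives the pose at the moment of the call.
- robot.close_job(): hands the job in; it is judged then, once.
The state is a dict: "t": time; "q": joint angles; "dq": joint speeds; "joint_torque": joint torques, N m; "tool_pos": TCP position; "orientation": TCP orientation; "force": force on the tool from outside, world axes, zero at the start; "wrist_torque": the same for the moment, N m; "opening": finger opening in m; "gripper_force": force on a finger pad.
Only numpy, scipy, OpenCV 4.12 (cv2) and the standard library are available. Lean on these libraries where they do the work, as an engineer would, in place of code of your own. Each camera call takes 0.05 s, during which the arm holds its last target. There are 200 camera calls.

## Task

Rebuild this strut head. Build the bush pack centred on its round seat: a rubber bush first, then a steel washer, and so on in turn until all the bushes and washers lying on the bench are used, then the steel cap on top, boss up. Also change the control module: swing the pocket's locking lever open, put the old module into the scrap tray, drop the new one fully home in the pocket and swing the lever fully shut over it. Do not disturb the carton, the ratchet or the dish.

Things in the scene. Friction and masses are not known exactly. Their poses are not given: they have to be found in the camera images.
- head: Cast aluminium strut head, bolted to a dark steel fixture plate 150 x 270 x 12 mm fixed on the bench. Origin under the plate's centre, z up. Towards its -y end stands the round bush seat, towards its +y end the module pocket. Between them a 30 mm high web. 56 mm high posts at the pocket's two x ends carry the lever's hinge and the lever's free end.
- seat (a point): Centre of the top face of the bush seat: a flat disc of 84 mm diameter, 40 mm above the bench, 65 mm from the head's origin along its -y. Below it a 116 mm flange, top 26 mm above the bench, with three nuts up to 35 mm high. Axes as the head's.
- pocket (a point): Centre of the floor of the module pocket, 20 mm above the bench, 65 mm from the head's origin along its +y. The opening is 57 mm along the head's x by 41 mm along its y; the walls are 8 mm thick and rise 18 mm above the floor (38 mm above the bench). Axes as the head's.
- lever (a joint): Locking lever, a flat steel bar swinging level on an upright hinge. 0 = fully shut at its stop, across the pocket's middle along the head's x, underside 37 mm above the pocket floor (3 mm over a seated module). Grows as it opens towards the head's +y, to 1.9 rad at its stop; above 1.3 rad the pocket is clear. Stays where left; 1.3 N at the pin moves it. Starts shut or nearly (0 to 0.5).
- lever_hinge (a point): Point on the lever's hinge axis, 57 mm above the bench (underside of the bar), 48 mm from the pocket's centre along the head's +x.
- lever_grip (a point): Grip point of the lever: on the axis of the upright black pin at its free end, 96 mm from the hinge axis, 16 mm above the top of the bar. The pin is 12 mm thick and stands 32 mm tall above the bar, its top 95 mm above the bench. At lever value q it lies from the hinge in the head's direction (-cos q, sin q). The bar is 12 mm wide and 6 mm thick.
- module: New damper control module: black plastic block 52 mm along its x, 36 mm along its y, 34 mm high, about 110 g, grey ribs on top. Origin: centre of its underside. It fits the pocket either way round with 2.5 mm play on each side, its x along the head's x, and then stands 16 mm above the pocket walls. Starts flat on the bench.
- old_module: Worn control module, of the same make and size as the new one. It starts seated in the pocket under the lever. Origin: centre of its underside.
- tray: Open dark steel scrap tray fixed on the bench, 140 mm along its x by 110 mm along its y, walls 4 mm thick and 30 mm high, floor 4 mm thick. Origin: centre of its underside.
- cap: Steel closing cap: round flange 56 mm across and 6 mm thick with a 30 mm boss on top, 26 mm high in all, 14 mm hole, about 160 g. Origin: centre of its underside. The boss above 9 mm is a plain cylinder.
- rubber1: Rubber bush: black disc of 56 mm diameter, 14 mm thick, with a 14 mm hole, 60 g, firm. Origin: centre of its underside. Lies flat on the bench among the other discs; two or three rubbers are there (all alike).
- rubber2: Rubber bush: black disc of 56 mm diameter, 14 mm thick, with a 14 mm hole, 60 g, firm. Origin: centre of its underside. Lies flat on the bench among the other discs; two or three rubbers are there (all alike).
- rubber3: Rubber bush: black disc of 56 mm diameter, 14 mm thick, with a 14 mm hole, 60 g, firm. Origin: centre of its underside. Lies flat on the bench among the other discs; two or three rubbers are there (all alike).
- steel1: Steel washer: bare steel disc of 56 mm diameter, 8 mm thick, with a 14 mm hole, 120 g. Origin: centre of its underside. Lies flat on the bench; both washers are alike.
- steel2: Steel washer: bare steel disc of 56 mm diameter, 8 mm thick, with a 14 mm hole, 120 g. Origin: centre of its underside. Lies flat on the bench; both washers are alike.
- carton: Bystander: cardboard parts carton, 90 x 130 x 60 mm, standing behind the work. Origin: centre of its underside.
- ratchet: Bystander: ratchet handle, 220 mm long, 18 mm high, lying on the bench. Origin: on the underside near its middle.
- dish: Bystander: round steel dish, 100 mm across, 25 mm high. Origin: centre of its underside.

How it is judged:
On the way, in this order (a step that is already met when the one before it is completed fails the run):
1. the locking lever is swung open, clear of the pocket (value of joint lever above 1.2 rad), for 0.2 s.
2. the new module sits fully home in the pocket (horizontal distance between module and pocket below 0.005 m and z of module in the frame of pocket between -0.003 and 0.003 m and angle between module's own z axis and vertical below 0.07 rad), for 0.2 s.
3. the locking lever is shut over the new module (all of step 2 and value of joint lever below 0.12 rad), for 0.2 s.
At the end, for the whole second after the job is handed in: Rubbers and steels alternate on the seat, rubber lowest, cap on top, boss up; each flat (4 deg), within 6 mm of centre and at its layer's height (2.5 mm). New module on the pocket floor (3 mm), lever within 0.12 rad of shut, old module in the tray; all at rest (all of step 3 and horizontal distance between each of rubber1, rubber2, rubber3, steel1, steel2, cap and seat below 0.006 m and angle between each of rubber1, rubber2, rubber3, steel1, steel2, cap's own z axis and vertical below 0.07 rad and linear speed of each of rubber1, rubber2, rubber3, steel1, steel2, cap, old_module, module below 0.02 m/s and (z of rubber1 in the frame of seat between -0.0025 and 0.0025 m or z of rubber1 in the frame of seat between 0.0195 and 0.0245 m or z of rubber1 in the frame of seat between 0.0415 and 0.0465 m) and (z of rubber2 in the frame of seat between -0.0025 and 0.0025 m or z of rubber2 in the frame of seat between 0.0195 and 0.0245 m or z of rubber2 in the frame of seat between 0.0415 and 0.0465 m) and (z of rubber3 in the frame of seat between -0.0025 and 0.0025 m or z of rubber3 in the frame of seat between 0.0195 and 0.0245 m or z of rubber3 in the frame of seat between 0.0415 and 0.0465 m) and (z of steel1 in the frame of seat between 0.0115 and 0.0165 m or z of steel1 in the frame of seat between 0.0335 and 0.0385 m) and (z of steel2 in the frame of seat between 0.0115 and 0.0165 m or z of steel2 in the frame of seat between 0.0335 and 0.0385 m) and (z of cap in the frame of seat between 0.0415 and 0.0465 m or z of cap in the frame of seat between 0.0555 and 0.0605 m) and x of old_module in the frame of tray between -0.066 and 0.066 m and y of old_module in the frame of tray between -0.051 and 0.051 m and z of old_module in the frame of tray below 0.035 m); the robot touches nothing.
It fails at once if the carton is moved more than 30 mm (distance of carton from where it was at the start of the episode above 0.03 m).
It fails at once if the ratchet is moved more than 30 mm (distance of ratchet from where it was at the start of the episode above 0.03 m).
It fails at once if the steel dish is moved more than 30 mm (distance of dish from where it was at the start of the episode above 0.03 m).
Of rubber1, rubber2, rubber3 only 2 to 3 are there at a start; the rules pass over those that are not, and their reading is None.
At some moment in a run one of cap, module may be knocked a few centimetres aside while the robot is not near it.
Once in a run the grip may slacken for a moment while it holds something.
It also fails if it takes over 208 s, if anything falls off the work surface, if the arm or the gripper's body presses on something with over 40 N, if the wrist force passes 120 N, or if a joint passes its speed limit or range.

## Working session

There is one attempt and no reset: what is moved stays moved. The work goes in short steps, Python scripts to look and compute and a tool call to move; the robot and the scene stay as the last step left them, time stands still between calls to the robot, and variables do not carry over. Pictures are saved under pics/ and viewed, at most 14 in all, crops included, and the job is handed in when it is done.

Besides the shell and the picture viewer there is one more tool, called after "Call:" as a command line: name --argument value ..., lists and objects as JSON in quotes. arm_command: Moves the arm, as the interface text tells. Its arguments: {"type":"object","properties":{"increments":{"type":"string"},"grip_force":{"type":"number"}},"required":["increments"]}

```bash
ls; mkdir -p pics
python3 - <<'E'
from plant import robot
import cv2
for n in ("top","side"):
    m=robot.camera_model(n); print(n,m)
    cv2.imwrite(f"pics/{n}0.png",robot.read_camera(n))
s=robot.read_state(); print(s)
E
```

```text
pics
top {'fx': 379.8326490215513, 'fy': 379.8326490215513, 'cx': 280.8452962398226, 'cy': 206.84295895306295, 'D': array([-0.01996478,  0.        ,  0.        ,  0.        ,  0.        ]), 'eye': array([ 0.40244421, -0.08571338,  0.99154038]), 'rotation': array([-1.98286646,  2.2306699 , -0.23558032])}
side {'fx': 445.1963707857466, 'fy': 445.1963707857466, 'cx': 286.42494934729456, 'cy': 218.15768212931314, 'D': array([-0.09636293,  0.        ,  0.        ,  0.        ,  0.        ]), 'eye': array([ 0.48926896, -0.95615391,  0.73290294]), 'rotation': array([-2.20409494,  0.12510708, -0.0800157 ])}
{'t': 0.1, 'q': array([-1.43339031e+00,  1.31056311e-01,  1.48914937e+00, -3.66015367e-06,
        1.52300432e+00, -8.53905967e-02]), 'dq': array([ 0.00047368, -0.00286288, -0.00054583,  0.00051003, -0.00102006,
       -0.00039022]), 'joint_torque': array([ 6.15994031e-04, -5.61342788e+01, -4.93098700e+01,  7.69839529e-02,
        2.90998531e-02, -6.31431180e-05]), 'tool_pos': array([ 0.13252963, -0.58465014,  0.20932142]), 'orientation': array([-3.12051316e+00, -3.49065282e-01,  7.17693747e-05]), 'force': array([-0.42675014,  0.35700869,  1.06597919]), 'wrist_torque': array([-0.0345051 ,  0.05723218, -0.01939965]), 'gripper_force': 0.0, 'opening': 0.09286329915669332}
```

View pics/top0.png

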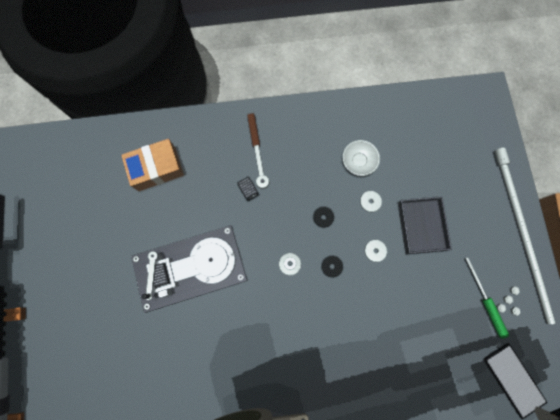

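View pics/side0.png

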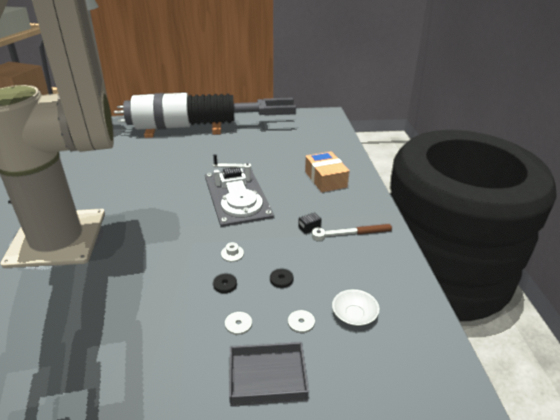

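Top view: head around (190,268) with its seat at (211,260) and its pocket at (160,275). The rest: new module (249,188), rubbers (323,217) and (332,266), washers (371,201) and (376,250), cap (290,264), tray (425,226). The side view agrees, with the lever pin at (215,158) on the robot side of the pocket. There are 2 rubbers and 2 washers.

```bash
cat > h.py <<'E'
import numpy as np, cv2
from scipy.spatial.transform import Rotation as R
from plant import robot
def K(m): return np.array([[m["fx"],0,m["cx"]],[0,m["fy"],m["cy"]],[0,0,1.]])
def rays(m,px):
    p=cv2.undistortPoints(np.array(px,float).reshape(-1,1,2),K(m),m["D"]).reshape(-1,2)
    return np.c_[p,np.ones(len(p))]@R.from_rotvec(m["rotation"]).as_matrix().T
def onz(m,px,z):
    d=rays(m,px); return m["eye"]+d*((z-m["eye"][2])/d[:,2])[:,None]
def proj(m,P):
    Rm=R.from_rotvec(m["rotation"]).as_matrix()
    rv=cv2.Rodrigues(Rm.T)[0]; t=-Rm.T@m["eye"]
    return cv2.projectPoints(np.array(P,float).reshape(-1,1,3),rv,t,K(m),m["D"])[0].reshape(-1,2)
def tri(ms,pxs):
    "least-squares crossing of one ray per view; returns point and ray misses"
    A=np.zeros((3,3));b=np.zeros(3);L=[]
    for m,p in zip(ms,pxs):
        d=rays(m,[p])[0]; d/=np.linalg.norm(d); Q=np.eye(3)-np.outer(d,d)
        A+=Q;b+=Q@m["eye"];L.append((Q,m["eye"]))
    X=np.linalg.solve(A,b); return X,[np.linalg.norm(Q@(X-e)) for Q,e in L]
def snap(name,f):
    m=robot.camera_model(name); im=robot.read_camera(name)
    np.save(f"pics/{f}.npy",m,allow_pickle=True); cv2.imwrite(f"pics/{f}.png",im); return m,im
def load(f): return np.load(f"pics/{f}.npy",allow_pickle=True).item(),cv2.imread(f"pics/{f}.png")
def blob(im,seed,lo,hi,r=30):
    "largest contour of grey in [lo,hi] near seed: centroid,area,minAreaRect,ellipse"
    x,y=map(int,seed); x0,y0=max(x-r,0),max(y-r,0)
    g=cv2.cvtColor(im,cv2.COLOR_BGR2GRAY)[y0:y+r,x0:x+r]
    k=cv2.inRange(g,lo,hi); cs=cv2.findContours(k,cv2.RETR_EXTERNAL,cv2.CHAIN_APPROX_NONE)[0]
    c=max(cs,key=cv2.contourArea)+np.array([[[x0,y0]]])
    M=cv2.moments(c); return np.array([M["m10"],M["m01"]])/M["m00"],M["m00"],cv2.minAreaRect(c),c
def tcp():
    s=robot.read_state(); return np.array(s["tool_pos"]),R.from_rotvec(s["orientation"]).as_matrix()
def go(p,yaw=None):
    "tool-frame shift in mm to TCP p; yaw = world direction angle of tool y (mod pi), gives turn about tool z"
    P,M=tcp(); d=M.T@(np.array(p)-P)*1000; out="shift %.1f %.1f %.1f"%tuple(d)
    y=np.arctan2(M[1,1],M[0,1])
    if yaw is not None:
        t=-(yaw-y); t=(t+np.pi/2)%np.pi-np.pi/2; out+=" turn %.3f"%t
    print(out,"| tcp",P.round(4),"yawy %.3f"%y)
E
python3 - <<'E'
from h import *
m=robot.camera_model("top"); im=cv2.imread("pics/top0.png")
g=cv2.cvtColor(im,cv2.COLOR_BGR2GRAY)
for n,s,z,lo,hi in [("rub",(323,217),.014,0,40),("rub",(332,266),.014,0,40),("ste",(371,201),.008,150,255),("ste",(376,250),.008,150,255),("cap",(290,264),.006,150,255),("mod",(249,188),.034,0,45)]:
    c,a,r,_=blob(im,s,lo,hi,18); print(n,c.round(1),a,onz(m,[c],z)[0].round(4),r)
for n,p,z in [("seat",(211,260),.04),("carton",(150,163),.06),("dish",(361,158),.025),("tray",(425,226),.004),("ratchet",(262,181),.018),("plate",(233,227),.012),("plate",(246,280),.012),("plate",(145,311),.012),("plate",(133,256),.012)]:
    print(n,onz(m,[p],z)[0].round(4))
w=robot.camera_model("wrist"); P,M=tcp(); Rw=R.from_rotvec(w["rotation"]).as_matrix()
print("wrist",w["fx"],w["D"],M.T@(w["eye"]-P),M.T@Rw, )
E
```

```text
rub [nan nan] 0.0 [nan nan nan] ((323.0, 224.0), (0.0, 0.0), 0.0)
rub [339.3 267.3] 0.5 [ 0.4418 -0.2343  0.014 ] ((339.2500305175781, 267.2500305175781), (0.7071067094802856, 1.4142134189605713), 45.0)
ste [370.9 200.8] 329.5 [ 0.6054 -0.3446  0.008 ] ((371.0, 201.0), (20.0, 20.0), 90.0)
ste [375.7 250.4] 361.0 [ 0.4737 -0.3351  0.008 ] ((375.5, 250.5), (21.0, 21.0), 90.0)
cap [289.5 263.7] 362.0 [ 0.4664 -0.1098  0.006 ] ((289.5, 263.5), (21.0, 21.0), 90.0)
mod [248.  198.5] 2.0 [ 0.6436 -0.0224  0.034 ] ((248.0, 198.5), (1.0, 2.0), 90.0)
seat [0.496  0.0844 0.04  ]
carton [0.7612 0.2189 0.06  ]
dish [ 0.7213 -0.3336  0.025 ]
tray [ 0.5221 -0.4761  0.004 ]
ratchet [ 0.691  -0.0631  0.018 ]
plate [0.5776 0.0255 0.012 ]
plate [0.4381 0.005  0.012 ]
plate [0.3912 0.2642 0.012 ]
plate [0.5323 0.2893 0.012 ]
wrist 352.3746640249655 [-0.01232126  0.          0.          0.          0.        ] [ 0.0756484  -0.00029781 -0.17483526] [[ 2.94604488e-05 -9.63106986e-01 -2.69118809e-01]
 [ 9.99999985e-01 -1.80611809e-05  1.74106366e-04]
 [-1.72543660e-04 -2.69118810e-01  9.63106970e-01]]h.py:31: RuntimeWarning: invalid value encountered in divide
  M=cv2.moments(c); return np.array([M["m10"],M["m01"]])/M["m00"],M["m00"],cv2.minAreaRect(c),c
```

Run:
```python
from h import *
go([.52,-.28,.25],-np.pi/2)
```

```text
shift 445.2 -211.6 -40.3 turn 0.223 | tcp [ 0.1325 -0.5847  0.2093] yawy -1.348
```

Call:
arm_command --increments "0 44 -21 -4 0; 0 89 -42 -8 0; 0 133 -63 -12 0; 0 178 -84 -16 0; 0 222 -105 -20 0"

```text
t: 0.6
tool_pos: [0.327, -0.4321, 0.23]
orientation: [-3.122, -0.349, 0.0]
force: [0.3, -0.0, -0.2]
opening: 0.0931
gripper_force: 0.0
```

Call:
arm_command --increments "0 44 -21 -4 0.05; 0 89 -42 -8 0.1; 0 133 -63 -12 0.15; 0 178 -84 -16 0.2; 0 223 -106 -20 0.22"

```text
t: 1.1
tool_pos: [0.5209, -0.2796, 0.25]
orientation: [-3.141, -0.001, 0.001]
force: [0.3, -0.8, -0.5]
opening: 0.0928
gripper_force: 0.0
```

Call:
arm_command --increments "0 0 0 0 0; 0 0 0 0 0; 0 0 0 0 0"

```text
t: 1.4
tool_pos: [0.519, -0.2816, 0.2496]
orientation: [-3.141, -0.004, 0.002]
force: [0.1, 0.1, -0.1]
opening: 0.0927
gripper_force: 0.0
```

Run:
```python
from h import *
m,im=snap("wrist","a"); go([.50,-.12,.25],-np.pi/2); print(robot.read_state()["t"])
```

```text
shift -18.6 -162.0 -0.2 turn 0.002 | tcp [ 0.5188 -0.282   0.2498] yawy -1.569
1.45
```

View pics/a.png

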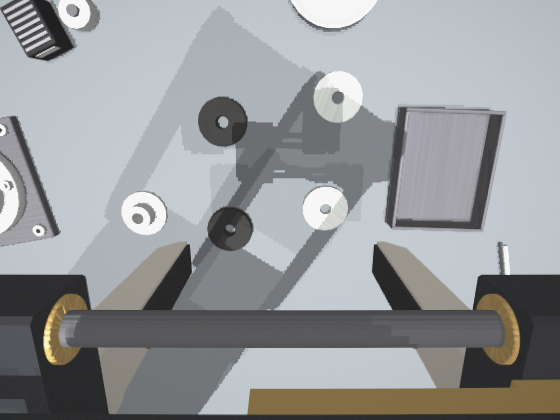

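The wrist view shows rubbers at (222,121) and (230,229), washers at (338,97) and (325,208), the cap at (144,213), the tray around (445,168) and the module at (37,28). Next I take a second view from nearer the head.

Call:
arm_command --increments "0 -4 -40 0 0; 0 -8 -80 0 0; 0 -12 -120 0 0; 0 -18 -162 0 0; 0 -18 -162 0 0"

```text
t: 1.95
tool_pos: [0.5003, -0.1165, 0.2505]
orientation: [-3.14, -0.007, -0.001]
force: [0.0, -0.2, 0.6]
opening: 0.093
gripper_force: 0.0
```

Call:
arm_command --increments "0 0 0 0 0; 0 0 0 0 0"

```text
t: 2.15
tool_pos: [0.5011, -0.1207, 0.2503]
orientation: [3.141, 0.002, 0.0]
force: [-0.0, -0.6, 0.4]
opening: 0.0931
gripper_force: 0.0
```

Run:
```python
from h import *
m,im=snap("wrist","b"); go([.50,.05,.25],-np.pi/2)
```

```text
shift -1.0 -170.8 0.1 turn 0.001 | tcp [ 0.5011 -0.1208  0.2502] yawy -1.570
```

Call:
arm_command --increments "0 0 -43 0 0; 0 0 -86 0 0; 0 0 -130 0 0; 0 0 -170 0 0; 0 0 -170 0 0"

```text
t: 2.7
tool_pos: [0.5009, 0.0536, 0.2501]
orientation: [-3.14, -0.008, 0.0]
force: [-0.0, -0.3, 0.5]
opening: 0.0931
gripper_force: 0.0
```

Call:
arm_command --increments "0 0 0 0 0; 0 0 0 0 0"

```text
t: 2.9
tool_pos: [0.5011, 0.0491, 0.25]
orientation: [3.141, 0.002, -0.001]
force: [0.7, -0.8, 0.0]
opening: 0.0929
gripper_force: 0.0
```

Run:
```python
from h import *
m,im=snap("wrist","c"); go([.50,.18,.25],-np.pi/2)
```

```text
shift -1.0 -131.0 0.0 turn 0.001 | tcp [0.5011 0.049  0.2501] yawy -1.570
```

Call:
arm_command --increments "0 0 -43 0 0; 0 0 -86 0 0; 0 0 -130 0 0; 0 0 -130 0 0; 0 0 -130 0 0"

```text
t: 3.45
tool_pos: [0.5007, 0.1802, 0.25]
orientation: [3.141, 0.005, -0.001]
force: [-0.4, 0.2, -0.2]
opening: 0.0928
gripper_force: 0.0
```

Run:
```python
from h import *
m,im=snap("wrist","d"); go([.50,.18,.25],-np.pi/2)
c=load("c")[1]; cv2.imwrite("pics/cd.png",np.vstack([c[:290],im[:290]]))
```

```text
shift -0.8 -0.6 0.0 turn 0.002 | tcp [0.5008 0.1794 0.25  ] yawy -1.569
```

View pics/cd.png

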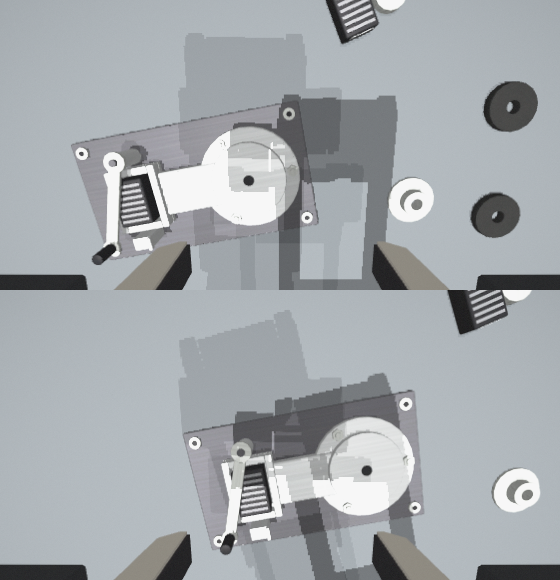

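In the top crop (c), pin top at (97,260), pin base at (113,250), hinge at (113,162) and seat hole at (248,180). In the lower crop (d), pin top at (226,258), hinge at (241,163), seat hole at (366,180) and plate screws at (195,153), (406,114), (415,218) and (219,251).

Run:
```python
from h import *
V={k:load(k) for k in "abcd"}
def near(v,P): 
    p=proj(V[v][0],[P])[0]; return p if (20<p[0]<540 and 15<p[1]<265) else None
def meas(n,P,lo,hi,r,views="abcd"):
    ms,ps=[],[]
    for v in views:
        p=near(v,P)
        if p is None: continue
        c,a,rect,ct=blob(V[v][1],p,lo,hi,r)
        ms.append(V[v][0]);ps.append(c); print("  ",v,p.round(0),c.round(1),a,np.round(rect[1],1))
    X,e=tri(ms,ps); print(n,X.round(4),np.round(np.array(e)*1e3,1),[onz(m,[p],P[2])[0][:2].round(4) for m,p in zip(ms,ps)])
meas("rubA",[.567,-.209,.007],0,75,36); 
d=rays(V["a"][0],[(222,121),(230,229)])
print(onz(V["a"][0],[(222,121),(230,229),(338,97),(325,208),(144,213),(37,28),(445,168)],.01).round(4))
meas("rubB",[.44,-.217,.007],0,75,36)
meas("steA",[.6054,-.3446,.004],205,255,36); meas("steB",[.4737,-.3351,.004],205,255,36)
meas("cap",[.4664,-.1098,.006],205,255,32)
c,d=V["c"][0],V["d"][0]
for n,pc,pd in [("s1",(82,154),(195,153)),("s2",(289,114),(406,114)),("s3",(307,217),(415,218)),("seathole",(248,180),(366,180)),("hinge",(113,162),(241,163)),("pintop",(97,260),(226,258))]:
    X,e=tri([c,d],[pc,pd]); print(n,X.round(4),np.round(np.array(e)*1e3,1))
print("s4",onz(d,[(219,251)],.015))
```

```text
a [219. 131.] [223.7 121.4] 1660.5 [48. 47.]
   b [358. 115.] [351.9 111.1] 2858.0 [69. 65.]
   c [505. 116.] [509.9 105.9] 1981.0 [48. 52.]
rubA [ 0.5757 -0.2097  0.0046] [4.6 8.8 4.7] [array([ 0.5776, -0.2144]), array([ 0.5716, -0.2014]), array([ 0.578, -0.213])]
[[ 0.5781 -0.2129  0.01  ]
 [ 0.4471 -0.2173  0.01  ]
 [ 0.6048 -0.3447  0.01  ]
 [ 0.4746 -0.3347  0.01  ]
 [ 0.4676 -0.1121  0.01  ]
 [ 0.6761 -0.017   0.01  ]
 [ 0.5245 -0.4758  0.01  ]]
   a [230. 233.] [224.5 225. ] 875.5 [40. 44.]
   b [359. 220.] [358.6 214.4] 1560.5 [43.8 44.5]
   c [494. 220.] [494.5 214.6] 1545.0 [43.1 46. ]
rubB [ 0.4512 -0.2125  0.0147] [2.8 2.3 1.7] [array([ 0.4513, -0.2102]), array([ 0.4476, -0.2164]), array([ 0.4474, -0.2165])]
   a [337.  97.] [343.2  90.7] 1110.0 [48.3 45.2]
   b [479.  81.] [480.3  80.8] 1861.0 [45.6 52.8]
steA [ 0.6095 -0.3539 -0.0104] [3. 3.] [array([ 0.6119, -0.3513]), array([ 0.6055, -0.3463])]
   a [325. 207.] [324.5 208. ] 1443.5 [42. 44.]
   b [455. 193.] [456.8 194.2] 1442.5 [42. 44.]
steB [ 0.4744 -0.3341  0.0097] [0.2 0.2] [array([ 0.4729, -0.3348]), array([ 0.4728, -0.3371])]
   a [143. 213.] [143.2 213. ] 1458.5 [42. 44.]
   b [273. 199.] [284.2 204. ] 408.5 [17.7 40.2]
   c [411. 200.] [410.8 199.6] 1511.0 [43. 44.]
   d [516. 200.] [516.8 200.1] 1526.0 [40.7 47.9]
cap [ 0.4644 -0.1144  0.0043] [ 5.7 10.4  3.6  2.1] [array([ 0.4664, -0.1094]), array([ 0.4606, -0.124 ]), array([ 0.4663, -0.1101]), array([ 0.466 , -0.1109])]
s1 [0.524  0.2801 0.0179] [0.3 0.3]
s2 [0.5686 0.041  0.0181] [0.1 0.1]
s3 [0.4472 0.0184 0.0187] [0.6 0.6]
seathole [0.4979 0.0865 0.0409] [0. 0.]
hinge [0.5212 0.2218 0.0669] [0.7 0.7]
pintop [0.4276 0.2363 0.0968] [0.9 0.9]
s4 [[0.40134317 0.25836299 0.015     ]]
```

Run:
```python
from h import *
go([.4276,.2363,.14],.76)
```

```text
shift -73.1 -57.1 110.0 turn 0.813 | tcp [0.5008 0.1794 0.25  ] yawy -1.569
```

Call:
arm_command --increments "0 -15 -12 22 0.14; 0 -30 -24 44 0.28; 0 -45 -36 66 0.42; 0 -60 -47 88 0.56; 0 -73 -57 110 0.7"

```text
t: 4.0
tool_pos: [0.4284, 0.2336, 0.1395]
orientation: [-2.95, 1.072, 0.003]
force: [-0.7, -1.9, 0.3]
opening: 0.0932
gripper_force: 0.0
```

Call:
arm_command --increments "0 0 0 0 0.11; 0 0 0 0 0.11; 0 0 0 0 0.11"

```text
t: 4.3
tool_pos: [0.4368, 0.2109, 0.1397]
orientation: [-2.885, 1.176, 0.033]
force: [0.0, 0.1, -0.3]
opening: 0.0931
gripper_force: 0.0
```

Run:
```python
from h import *
go([.4276,.2363,.092],.76)
m,im=snap("wrist","e"); print(m["eye"],proj(m,[[.4276,.2363,.095]])); 
cv2.imwrite("pics/e2.png",im)
```

```text
shift -22.9 -11.0 48.6 turn 0.036 | tcp [0.4368 0.2109 0.1397] yawy -2.345
[0.49280825 0.15393718 0.31231387] [[266.64500552 256.52748914]]
```

View pics/e2.png

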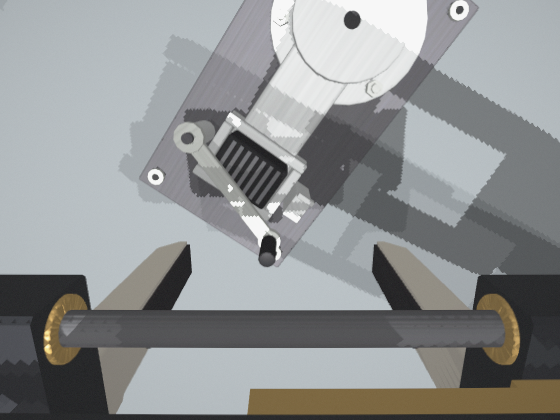

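The pin is at (267,250), where it was predicted. The arm stopped short of the commanded pose, so I check the joints.

Run:
```python
from h import *
s=robot.read_state(); print(s["q"].round(3),s["dq"].round(3))
```

```text
[ 0.319 -0.145  1.892  0.034  1.394  2.657] [ 0.02   0.001 -0.008  0.001 -0.001  0.003]
```

Call:
arm_command --increments "0 0 0 0 -0.15; 0 0 0 0 -0.3; 0 0 0 0 -0.45; 0 0 0 0 -0.6; 0 0 0 0 -0.75"

```text
t: 4.85
tool_pos: [0.4365, 0.2128, 0.14]
orientation: [-3.11, 0.023, 0.015]
force: [0.2, 0.2, 0.0]
opening: 0.0928
gripper_force: 0.0
```

Call:
arm_command --increments "0 0 0 0 -0.15; 0 0 0 0 -0.3; 0 0 0 0 -0.45; 0 0 0 0 -0.6; 0 0 0 0 -0.75"

```text
t: 5.35
tool_pos: [0.4365, 0.2127, 0.14]
orientation: [-2.901, -1.117, -0.004]
force: [-0.4, -0.1, 0.3]
opening: 0.093
gripper_force: 0.0
```

Call:
arm_command --increments "0 0 0 0 -0.15; 0 0 0 0 -0.3; 0 0 0 0 -0.45; 0 0 0 0 -0.6; 0 0 0 0 -0.75"

```text
t: 5.85
tool_pos: [0.4365, 0.2128, 0.1401]
orientation: [-2.292, -2.104, -0.023]
force: [0.1, -0.3, 0.3]
opening: 0.0927
gripper_force: 0.0
```

Call:
arm_command --increments "0 0 0 0 -0.15; 0 0 0 0 -0.3; 0 0 0 0 -0.45; 0 0 0 0 -0.6; 0 0 0 0 -0.75"

```text
t: 6.35
tool_pos: [0.4365, 0.2128, 0.1401]
orientation: [-1.365, -2.804, -0.039]
force: [0.0, 0.1, 0.4]
opening: 0.0928
gripper_force: 0.0
```

Run:
```python
from h import *
go([.4276,.2363,.092],.76); s=robot.read_state(); print(s["q"].round(3),s["orientation"])
```

```text
shift 22.5 6.9 48.9 turn -0.096 | tcp [0.4365 0.2128 0.1401] yawy 0.664
[ 0.321 -0.145  1.892  0.034  1.393 -0.349] [-1.36533977 -2.80419424 -0.03854641]
```

Run:
```python
from h import *
P,M=tcp(); print(M.round(4)); s=robot.read_state(); print(robot.read_state()["dq"].round(4))
```

```text
[[-0.6166  0.7872 -0.0094]
 [ 0.7867  0.6165  0.032 ]
 [ 0.031   0.0124 -0.9994]]
[-6.0000e-04 -1.8000e-03  4.0000e-04  3.0000e-04 -4.0000e-04 -1.4916e+00]
```

Call:
arm_command --increments "0 0 0 0 -0.15; 0 0 0 0 -0.3; 0 0 0 0 -0.45; 0 0 0 0 -0.6; 0 0 0 0 -0.75"

```text
t: 6.85
tool_pos: [0.4365, 0.2128, 0.1401]
orientation: [-0.244, -3.12, -0.049]
force: [0.4, 0.5, 0.3]
opening: 0.0931
gripper_force: 0.0
```

Call:
arm_command --increments "0 0 0 0 -0.15; 0 0 0 0 -0.3; 0 0 0 0 -0.45; 0 0 0 0 -0.6; 0 0 0 0 -0.75"

```text
t: 7.35
tool_pos: [0.4365, 0.2127, 0.1401]
orientation: [-0.919, 3.003, 0.052]
force: [-0.1, -0.6, -0.5]
opening: 0.0929
gripper_force: 0.0
```

Call:
arm_command --increments "0 0 0 0 -0.15; 0 0 0 0 -0.3; 0 0 0 0 -0.45; 0 0 0 0 -0.6; 0 0 0 0 -0.75"

```text
t: 7.85
tool_pos: [0.4365, 0.2127, 0.1401]
orientation: [-1.948, 2.449, 0.048]
force: [-0.0, 0.8, -0.2]
opening: 0.093
gripper_force: 0.0
```

Call:
arm_command --increments "0 0 0 0 -0.15; 0 0 0 0 -0.25; 0 0 0 0 -0.25; 0 0 0 0 -0.25"

```text
t: 8.25
tool_pos: [0.4193, 0.2487, 0.1391]
orientation: [-2.179, 2.262, -0.029]
force: [0.3, 0.8, 0.5]
opening: 0.0928
gripper_force: 0.0
```

Run:
```python
from h import *
s=robot.read_state(); print(s["q"].round(3),s["tool_pos"].round(4)); print(tcp()[1].round(4))
```

```text
[ 0.444 -0.138  1.887 -0.018  1.386 -2.657] [0.4193 0.2487 0.1391]
[[-0.0373 -0.9992  0.0131]
 [-0.9992  0.0371 -0.0131]
 [ 0.0126 -0.0136 -0.9998]]
```

Call:
arm_command --increments "0 0 0 0 0.15; 0 0 0 0 0.3; 0 0 0 0 0.45; 0 0 0 0 0.6; 0 0 0 0 0.75"

```text
t: 8.75
tool_pos: [0.4199, 0.2474, 0.139]
orientation: [-1.184, 2.902, -0.027]
force: [-1.1, -0.4, -0.1]
opening: 0.0931
gripper_force: 0.0
```

Call:
arm_command --increments "0 0 0 0 0.15; 0 0 0 0 0.3; 0 0 0 0 0.45; 0 0 0 0 0.6; 0 0 0 0 0.75"

```text
t: 9.25
tool_pos: [0.4199, 0.2474, 0.139]
orientation: [-0.038, 3.129, -0.021]
force: [-0.6, -0.2, 0.3]
opening: 0.0931
gripper_force: 0.0
```

Call:
arm_command --increments "0 0 0 0 0.15; 0 0 0 0 0.3; 0 0 0 0 0.45; 0 0 0 0 0.6; 0 0 0 0 0.75"

```text
t: 9.75
tool_pos: [0.4199, 0.2474, 0.139]
orientation: [1.109, 2.922, -0.012]
force: [-0.5, 1.0, -0.3]
opening: 0.0932
gripper_force: 0.0
```

Call:
arm_command --increments "0 0 0 0 0.1; 0 0 0 0 0.1; 0 0 0 0 0.1"

```text
t: 10.05
tool_pos: [0.4197, 0.2477, 0.1389]
orientation: [1.239, 2.868, -0.011]
force: [0.8, 0.1, 0.3]
opening: 0.0933
gripper_force: 0.0
```

Run:
```python
from h import *
go([.4276,.2363,.092],.76); print(tcp()[1].round(4),robot.read_state()["q"].round(3))
```

```text
shift -12.9 -2.1 47.1 turn -0.005 | tcp [0.4197 0.2477 0.1389] yawy 0.755
[[-6.854e-01  7.280e-01  1.270e-02]
 [ 7.279e-01  6.856e-01 -1.330e-02]
 [-1.840e-02  2.000e-04 -9.998e-01]] [ 0.442 -0.137  1.887 -0.018  1.386 -0.31 ]
```

Call:
arm_command --increments "0 -13 -2 15 0; 0 -13 -2 35 0; 0 -13 -2 47 0; 0.6 -13 -2 47 0; 0.9 -13 -2 47 0" --grip_force 15

```text
t: 10.55
tool_pos: [0.427, 0.2365, 0.0916]
orientation: [1.241, 2.868, -0.013]
force: [0.6, -0.2, 0.4]
opening: 0.0818
gripper_force: 0.0
```

Call:
arm_command --increments "0.95 0 0 0 0; 0.95 0 0 0 0; 0.95 0 0 0 0; 0.95 0 0 0 0; 0.95 0 0 0 0"

```text
t: 11.05
tool_pos: [0.4273, 0.237, 0.0922]
orientation: [1.241, 2.867, -0.011]
force: [-0.7, 1.1, -0.1]
opening: 0.0417
gripper_force: 0.0
```

Run:
```python
from h import *
P,M=tcp(); print(P,robot.read_state()["opening"])
H=np.array([.5207,.2222]);yaw=.185
pin=P+M[:,2]*.0; r=pin[:2]-H; a=np.arctan2(r[1],r[0])-yaw; q0=np.pi-a; print("q",q0,"r",np.linalg.norm(r))
for q in np.arange(q0,1.66,.13):
    w=H+np.hypot(*r)*np.array([np.cos(yaw+np.pi-q),np.sin(yaw+np.pi-q)]); print(round(q,2),(M.T@(np.r_[w,P[2]]-P)*1e3).round(1))
```

```text
[0.42730601 0.23696588 0.09221262] 0.04173668235123186
q 0.34180516966038077 r 0.09455404925676944
0.34 [ 0.  0. -0.]
0.47 [ 6.9 10.2 -0.1]
0.6 [12.4 21.1 -0.2]
0.73 [16.4 32.7 -0.3]
0.86 [18.9 44.8 -0.3]
0.99 [19.9 57.  -0.3]
1.12 [19.2 69.3 -0.3]
1.25 [16.9 81.4 -0.3]
1.38 [13.1 93.  -0.2]
1.51 [ 7.800e+00  1.041e+02 -1.000e-01]
1.64 [  1.2 114.4   0. ]
```

Call:
arm_command --increments "0.95 0 0 0 0; 0.95 0 0 0 0; 0.95 0 0 0 0; 0.95 0 0 0 0; 0.95 0 0 0 0"

```text
t: 11.55
tool_pos: [0.4272, 0.2368, 0.092]
orientation: [1.242, 2.868, -0.011]
force: [0.0, -0.2, 0.2]
opening: 0.0055
gripper_force: 0.0
```

Call:
arm_command --increments "0.95 7 10 0 0; 0.95 12 21 0 0; 0.95 16 33 0 0; 0.95 19 45 0 0; 0.95 20 57 0 0"

```text
t: 12.05
tool_pos: [0.4555, 0.2921, 0.0915]
orientation: [1.24, 2.868, -0.011]
force: [-0.3, 0.1, -0.5]
opening: 0.0046
gripper_force: 0.0
```

Call:
arm_command --increments "0.95 -1 12 0 0; 0.95 -3 24 0 0; 0.95 -7 36 0 0; 0.95 -12 47 0 0; 0.95 -19 57 0 0"

```text
t: 12.55
tool_pos: [0.5102, 0.3172, 0.0916]
orientation: [1.24, 2.868, -0.011]
force: [-0.4, -0.3, 0.1]
opening: 0.0046
gripper_force: 0.0
```

Call:
arm_command --increments "0.95 0 0 0 0; 0.95 0 0 0 0"

```text
t: 12.75
tool_pos: [0.5094, 0.3162, 0.0915]
orientation: [1.241, 2.868, -0.012]
force: [0.9, 0.5, -0.3]
opening: 0.0046
gripper_force: 0.0
```

The fingers closed to 4.6 mm, so they missed the pin. I look again.

Run:
```python
from h import *
m,im=snap("wrist","f"); t,it=snap("top","ft"); s,iS=snap("side","fs")
print(proj(m,[[.4276,.2363,.095]]))
a=cv2.resize(it[230:330,110:270],None,fx=2.5,fy=2.5); b=cv2.resize(iS[130:230,170:330],None,fx=2.5,fy=2.5)
cv2.imwrite("pics/f2.png",np.vstack([np.hstack([a,b]),cv2.resize(im,(800,600))[:350]]))
```

```text
[[ 63.66785863 256.89207077]]
```

View pics/f2.png

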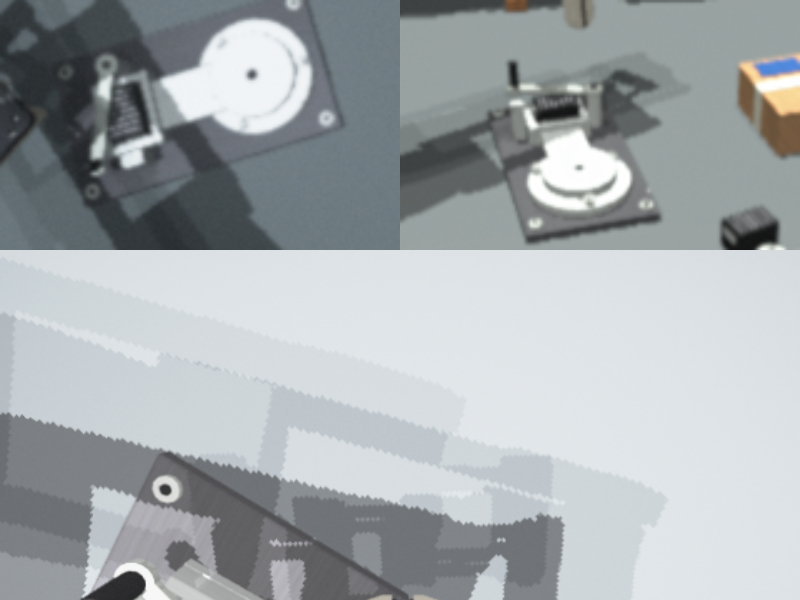

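Run:
```python
from h import *
t,it=load("ft"); s,iS=load("fs"); m,im=load("f")
for P in ([.4276,.2363,.095],[.4276,.2363,.063],[.5207,.2222,.066],[.4977,.086,.04]): print(P,proj(t,[P]).round(1),proj(s,[P]).round(1),proj(m,[P]).round(1))
a=it[265:315,120:180]; b=iS[140:190,195:265]
a=cv2.resize(a,(400,333),interpolation=0); b=cv2.resize(b,(400,286),interpolation=0)
b=np.vstack([b,np.zeros((47,400,3),np.uint8)])
cv2.imwrite("pics/f3.png",np.vstack([np.hstack([a,b]),cv2.resize(im[200:330],(800,186)) ]))
```

```text
[0.4276, 0.2363, 0.095] [[143.6 295.4]] [[215.7 155.4]] [[ 63.7 256.9]]
[0.4276, 0.2363, 0.063] [[148.4 295.2]] [[216.5 164.8]] [[ 94.3 234.8]]
[0.5207, 0.2222, 0.066] [[152.  255.6]] [[247.5 164.6]] [[195.8 340. ]]
[0.4977, 0.086, 0.04] [[210.3 259.4]] [[242.  197.2]] [[ 75.5 405.5]]
```

View pics/f3.png

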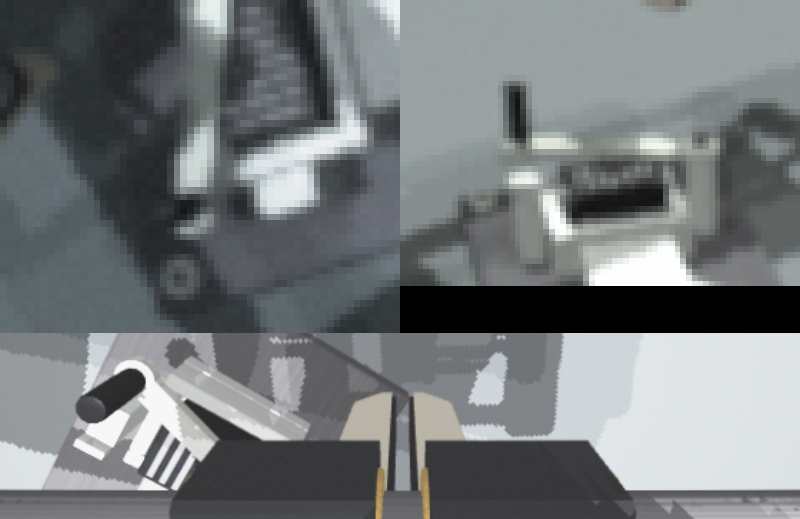

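The pin top now sits at about (64,252) in the wrist view, a few pixels from the prediction, so the fingers squeezed it out past their edge. I go back for a straight-down check from closer.

Run:
```python
from h import *
m,im=load("f"); e,ie=load("e")
print("f",onz(m,[(64,252)],.095),onz(m,[(91,227)],.063))
for I,M_,sd in ((im,m,(70,245)),(ie,e,(267,252))):
    c,a,r,ct=blob(I,sd,0,60,22); print(c,a,r); k=ct.reshape(-1,2); print("low",k[k[:,1].argmax()],"top",k[k[:,1].argmin()])
P=onz(e,[(267,257)],.095)[0]; print("e",P)
go([.43,.236,.16],.76)
```

```text
f [[0.42616779 0.23882341 0.095     ]] [[0.42319562 0.23913855 0.063     ]]
[ 79.91860465 240.73960536] 473.0 ((80.36001586914062, 240.48001098632812), (20.80000114440918, 35.60000228881836), 53.13010025024414)
low [ 73 259] top [ 90 225]
[267.9681782  245.10342084] 209.5 ((267.0, 246.0), (20.0, 16.0), 90.0)
low [259 256] top [266 236]
e [0.42718473 0.23637558 0.095     ]
shift -5.3 -112.3 -68.1 turn -0.006 | tcp [0.5091 0.3158 0.0917] yawy 0.754
```

Call:
arm_command --increments "0.3 0 0 -34 0; 0 0 0 -68 0; 0 -2 -45 -68 0; 0 -4 -90 -68 0; 0 -5 -112 -68 0"

```text
t: 13.4
tool_pos: [0.4282, 0.2346, 0.1597]
orientation: [1.242, 2.868, -0.013]
force: [-0.2, -0.8, 0.4]
opening: 0.0401
gripper_force: 0.0
```

Call:
arm_command --increments "0 0 0 0 0; 0 0 0 0 0"

```text
t: 13.6
tool_pos: [0.4306, 0.2363, 0.1605]
orientation: [1.242, 2.867, -0.01]
force: [-0.2, -0.5, -0.0]
opening: 0.0559
gripper_force: 0.0
```

Run:
```python
from h import *
m,im=snap("wrist","g1"); print(tcp()[0],proj(m,[[.4276,.2363,.095],[.4255,.239,.095]]))
cv2.imwrite("pics/g1z.png",cv2.resize(im[150:290,200:360],(800,700))[:600])
```

```text
[0.43090858 0.23661808 0.16049099] [[276.8207246  210.18591568]
 [277.2475501  205.59877175]]
```

View pics/g1z.png

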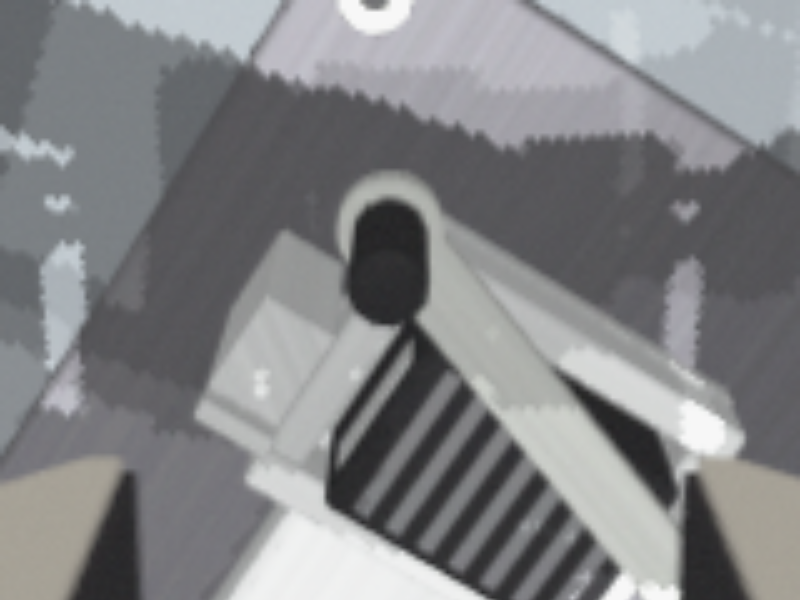

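Run:
```python
from h import *
V={k:load(k)[0] for k in ("c","d","e","f","g1","ft","fs")}
px=dict(c=(97,260),d=(226,258),e=(267,257),f=(64,252),g1=(277.6,207.4),ft=(147,297),fs=(215.5,155))
for ks in (["c","d"],["f","g1"],["e","g1"],["f","g1","e"],["ft","fs"]): print(ks,tri([V[k] for k in ks],[px[k] for k in ks]))
print("base f,g1",tri([V["f"],V["g1"]],[(91,227),(277.6,195)]))
for k in ("e","f","g1"): print(k,onz(V[k],[px[k]],.095))
```

```text
['c', 'd'] (array([0.42764733, 0.23626034, 0.09676619]), [np.float64(0.0009242449458763531), np.float64(0.0009242449458762954)])
['f', 'g1'] (array([0.42636378, 0.23833395, 0.09471043]), [np.float64(0.00033831928439828835), np.float64(0.00033831928439816746)])
['e', 'g1'] (array([0.42677518, 0.23745289, 0.09275172]), [np.float64(0.0003505983566892096), np.float64(0.00035059835668924995)])
['f', 'g1', 'e'] (array([0.42646135, 0.23745009, 0.09312773]), [np.float64(0.0006278219875241238), np.float64(0.0005961950502380063), np.float64(0.00036010237330411603)])
['ft', 'fs'] (array([0.42520421, 0.22654248, 0.10144525]), [np.float64(0.0023805250697645284), np.float64(0.002380525069764715)])
base f,g1 (array([0.42454274, 0.239649  , 0.06525518]), [np.float64(0.001319623919523257), np.float64(0.0013196239195232523)])
e [[0.42718473 0.23637558 0.095     ]]
f [[0.42616779 0.23882341 0.095     ]]
g1 [[0.42659179 0.23819456 0.095     ]]
```

Run:
```python
from h import *
m,im=load("g1"); P,M=tcp(); o=robot.read_state()["opening"]; print(m["cx"],m["cy"],o)
for x in (-7.5,0,7.5):
    for z in (25,6): print(x,z,proj(m,[P+M@np.array([x/1e3,s*o/2,z/1e3]) for s in (-1,1)]).round(0).tolist())
```

```text
281.39445151429965 204.8247134767582 0.059815585909703255
-7.5 25 [[231.0, 246.0], [330.0, 246.0]]
-7.5 6 [[227.0, 259.0], [334.0, 259.0]]
0 25 [[231.0, 234.0], [330.0, 234.0]]
0 6 [[226.0, 246.0], [335.0, 246.0]]
7.5 25 [[230.0, 223.0], [331.0, 223.0]]
7.5 6 [[226.0, 234.0], [335.0, 234.0]]
```

The fingertips look shorter in the images than the text says: they appear about 7 mm behind the TCP, not 25 mm ahead of it. That would put the last close just above the pin. I try the grasp lower, which is safe under either geometry.

Run:
```python
from h import *
go([.4263,.2380,.070],.76)
```

```text
shift 5.8 -2.5 90.4 turn -0.006 | tcp [0.4309 0.2366 0.1605] yawy 0.754
```

Call:
arm_command --increments "0 6 -2 30 0; 0 6 -2 60 0; 0 6 -2 78 0; 0 6 -2 90 0; 0 6 -2 90 0"

```text
t: 14.15
tool_pos: [0.4252, 0.2379, 0.0681]
orientation: [1.242, 2.87, -0.015]
force: [0.4, -0.6, -0.2]
opening: 0.0924
gripper_force: 0.0
```

Call:
arm_command --increments "0.95 0 0 0 0; 0.95 0 0 0 0; 0.95 0 0 0 0; 0.95 0 0 0 0; 0.95 0 0 0 0"

```text
t: 14.65
tool_pos: [0.4264, 0.2382, 0.0705]
orientation: [1.241, 2.867, -0.01]
force: [-0.3, -0.9, 0.2]
opening: 0.0577
gripper_force: 0.0
```

Call:
arm_command --increments "0.95 0 0 0 0; 0.95 0 0 0 0; 0.95 0 0 0 0; 0.95 0 0 0 0; 0.95 0 0 0 0"

```text
t: 15.15
tool_pos: [0.4261, 0.238, 0.0699]
orientation: [1.242, 2.868, -0.011]
force: [0.8, 0.5, 0.3]
opening: 0.0176
gripper_force: 0.0
```

Call:
arm_command --increments "0.95 0 0 0 0; 0.95 0 0 0 0"

```text
t: 15.35
tool_pos: [0.4258, 0.238, 0.0698]
orientation: [1.242, 2.868, -0.012]
force: [-2.0, 1.1, 0.8]
opening: 0.0114
gripper_force: 15.0
```

Run:
```python
from h import *
m,im=snap("wrist","i"); print(robot.read_state()["opening"])
P,M=tcp(); print(P)
cv2.imwrite("pics/iz.png",cv2.resize(im[100:310,180:380],(571,600)))
```

```text
0.011407205362016108
[0.42576279 0.23792272 0.06980849]
```

Gripped, with the opening at 11.4 mm and 15 N on the pads. Now I swing the lever, turning the gripper with it.

Run:
```python
from h import *
P,M=tcp()
H=np.array([.5207,.2222]);yaw=.185
r=P[:2]-H; a=np.arctan2(r[1],r[0])-yaw; q0=np.pi-a; print("q",q0,"r",np.linalg.norm(r))
Y=lambda q:R.from_matrix(M)*R.from_rotvec([0,0,q-q0])
def w(q): return np.r_[H+.0955*np.array([np.cos(yaw+np.pi-q),np.sin(yaw+np.pi-q)]),P[2]]
b=q0
for s in range(2):
    B=Y(b).as_matrix()
    for k in range(1,6): print(k,(B.T@(w(b+.125*k)-w(b))*1e3).round(1),.125*k)
    b+=.625
```

```text
q 0.34912207752815627 r 0.0962303356457438
1 [ 6.6  9.9 -0.1] 0.125
2 [12.  20.6 -0.2] 0.25
3 [16.  31.8 -0.3] 0.375
4 [18.5 43.5 -0.4] 0.5
5 [19.6 55.3 -0.4] 0.625
1 [ 6.6  9.9 -0. ] 0.125
2 [12.  20.6  0. ] 0.25
3 [16.  31.8  0.1] 0.375
4 [18.5 43.5  0.2] 0.5
5 [19.6 55.3  0.3] 0.625
```

Call:
arm_command --increments "0.95 6.6 9.9 0 0.125; 0.95 12 20.6 0 0.25; 0.95 16 31.8 0 0.375; 0.95 18.5 43.5 0 0.5; 0.95 19.6 55.3 0 0.625"

```text
t: 15.9
tool_pos: [0.4531, 0.2907, 0.0698]
orientation: [2.068, 2.341, -0.003]
force: [0.2, -2.2, 3.1]
opening: 0.0115
gripper_force: 15.0
```

Call:
arm_command --increments "0.95 6.6 9.9 0 0.125; 0.95 12 20.6 0 0.25; 0.95 16 31.8 0 0.375; 0.95 18.5 43.5 0 0.5; 0.95 19.6 55.3 0 0.625"

```text
t: 16.4
tool_pos: [0.5056, 0.317, 0.0698]
orientation: [2.688, 1.592, 0.006]
force: [-1.2, -2.3, 0.7]
opening: 0.0113
gripper_force: 15.1
```

Call:
arm_command --increments "0.95 0 0 0 0; 0.95 0 0 0 0; 0.95 0 0 0 0"

```text
t: 16.7
tool_pos: [0.5051, 0.3169, 0.0699]
orientation: [2.681, 1.603, 0.007]
force: [1.9, 2.2, -0.4]
opening: 0.0115
gripper_force: 15.1
```

Run:
```python
from h import *
m,im=snap("wrist","i2"); s=robot.read_state(); print(s["opening"],s["q"].round(3)); go([.4735,.2134,.15],.185+np.pi/2)
```

```text
0.01131936651336093 [ 0.486  0.224  1.647 -0.018  1.266  0.985]
shift -106.5 22.7 -79.2 turn 0.892 | tcp [0.505  0.3169 0.0699] yawy -0.494
```

View pics/i2.png

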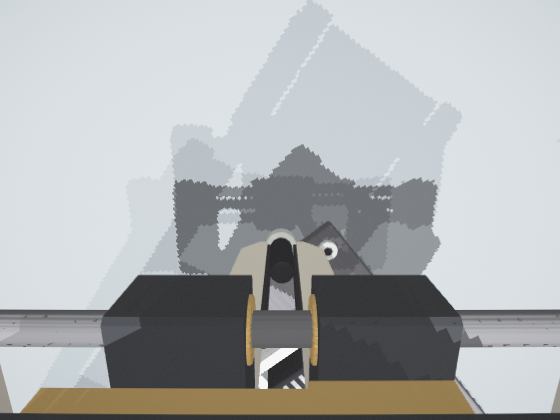

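The lever is open at about 1.6 rad, with the pin gripped at (281,265). I release it, then check where the fingertips really are by touching free bench.

Call:
arm_command --increments "0.7 0 0 0 0; 0.5 0 0 0 0; 0.5 0 0 0 0; 0.5 0 0 -30 0; 0.5 0 0 -70 0"

```text
t: 17.25
tool_pos: [0.5023, 0.3163, 0.1376]
orientation: [2.684, 1.599, -0.004]
force: [0.9, -0.4, -0.7]
opening: 0.0449
gripper_force: 0.0
```

Run:
```python
from h import *
go([.63,.14,.05])
```

```text
shift -93.3 195.0 91.4 | tcp [0.5023 0.3163 0.1376] yawy -0.496
```

Call:
arm_command --increments "0.5 -19 39 0 0; 0.5 -38 78 0 0; 0.5 -57 117 20 0; 0.5 -76 156 50 0; 0.5 -93 195 85 0"

```text
t: 17.75
tool_pos: [0.6307, 0.145, 0.0642]
orientation: [2.683, 1.598, 0.01]
force: [0.2, -0.3, 0.4]
opening: 0.0466
gripper_force: 0.0
```

Call:
arm_command --increments "0.5 0 0 5 0; 0.5 0 0 10 0; 0.5 0 0 15 0; 0.5 0 0 20 0"

```text
t: 18.15
tool_pos: [0.6295, 0.1477, 0.0447]
orientation: [2.682, 1.6, 0.009]
force: [-0.4, 0.7, 0.6]
opening: 0.0464
gripper_force: 0.0
```

Call:
arm_command --increments "0.5 0 0 3 0; 0.5 0 0 6 0; 0.5 0 0 6 0"

```text
t: 18.45
tool_pos: [0.629, 0.1469, 0.0376]
orientation: [2.683, 1.6, 0.006]
force: [-0.6, -0.2, -0.1]
opening: 0.0465
gripper_force: 0.0
```

Call:
arm_command --increments "0.5 0 0 2 0; 0.5 0 0 4 0; 0.5 0 0 4 0"

```text
t: 18.75
tool_pos: [0.6291, 0.1463, 0.0334]
orientation: [2.684, 1.599, 0.006]
force: [0.5, 0.9, -0.7]
opening: 0.0463
gripper_force: 0.0
```

Call:
arm_command --increments "0.5 0 0 2 0; 0.5 0 0 4 0; 0.5 0 0 4 0"

```text
t: 19.05
tool_pos: [0.6291, 0.1462, 0.0292]
orientation: [2.684, 1.599, 0.005]
force: [0.4, 0.8, 0.1]
opening: 0.0463
gripper_force: 0.0
```

Call:
arm_command --increments "0.5 0 0 2 0; 0.5 0 0 3 0; 0.5 0 0 3 0"

```text
t: 19.35
tool_pos: [0.6292, 0.1462, 0.0264]
orientation: [2.684, 1.599, 0.006]
force: [-0.9, -0.1, -0.9]
opening: 0.0466
gripper_force: 0.0
```

Call:
arm_command --increments "0.5 0 0 1 0; 0.5 0 0 2 0; 0.5 0 0 2 0"

```text
t: 19.65
tool_pos: [0.6293, 0.1462, 0.0245]
orientation: [2.684, 1.599, 0.006]
force: [-0.2, 0.0, -0.1]
opening: 0.0465
gripper_force: 0.0
```

Call:
arm_command --increments "0.5 0 0 2 0; 0.5 0 0 4 0; 0.5 0 0 4 0"

```text
t: 19.95
tool_pos: [0.6291, 0.1461, 0.0201]
orientation: [2.684, 1.599, 0.005]
force: [-0.8, -0.3, 0.6]
opening: 0.0463
gripper_force: 0.0
```

Call:
arm_command --increments "0.5 0 0 2 0; 0.5 0 0 4 0; 0.5 0 0 4 0"

```text
t: 20.25
tool_pos: [0.6292, 0.146, 0.0162]
orientation: [2.684, 1.599, 0.005]
force: [0.0, -0.8, 0.1]
opening: 0.0464
gripper_force: 0.0
```

Call:
arm_command --increments "0.5 0 0 2 0; 0.5 0 0 4 0; 0.5 0 0 4 0"

```text
t: 20.55
tool_pos: [0.6292, 0.146, 0.0122]
orientation: [2.684, 1.599, 0.005]
force: [0.3, -0.6, -0.2]
opening: 0.0466
gripper_force: 0.0
```

Confirmed: at TCP z 0.012 there is still no contact, so the real tips are shorter than the text says. I keep going down.

Call:
arm_command --increments "0.5 0 0 3 0; 0.5 0 0 6 0; 0.5 0 0 6 0"

```text
t: 20.85
tool_pos: [0.6291, 0.1459, 0.0059]
orientation: [2.684, 1.599, 0.005]
force: [0.3, 0.7, -0.6]
opening: 0.0466
gripper_force: 0.0
```

Call:
arm_command --increments "0.5 0 0 2 0; 0.5 0 0 4 0; 0.5 0 0 4 0"

```text
t: 21.15
tool_pos: [0.6294, 0.1459, 0.0022]
orientation: [2.684, 1.599, 0.005]
force: [-0.5, 0.4, 0.0]
opening: 0.0463
gripper_force: 0.0
```

Call:
arm_command --increments "0.5 0 0 1 0; 0.5 0 0 2 0; 0.5 0 0 2 0"

```text
t: 21.45
tool_pos: [0.6296, 0.1459, 0.0005]
orientation: [2.684, 1.599, 0.006]
force: [0.3, 0.7, 0.1]
opening: 0.0465
gripper_force: 0.0
```

Call:
arm_command --increments "0.5 0 0 1 0; 0.5 0 0 2 0; 0.5 0 0 2 0"

```text
t: 21.75
tool_pos: [0.6296, 0.1458, -0.0016]
orientation: [2.684, 1.599, 0.006]
force: [0.9, -0.7, 0.4]
opening: 0.0467
gripper_force: 0.0
```

Call:
arm_command --increments "0.5 0 0 1 0; 0.5 0 0 2 0; 0.5 0 0 2 0"

```text
t: 22.05
tool_pos: [0.6296, 0.1458, -0.0035]
orientation: [2.684, 1.599, 0.006]
force: [-0.8, 0.3, 0.0]
opening: 0.0464
gripper_force: 0.0
```

Call:
arm_command --increments "0.5 0 0 0.7 0; 0.5 0 0 1.5 0; 0.5 0 0 1.5 0"

```text
t: 22.35
tool_pos: [0.6297, 0.1458, -0.005]
orientation: [2.684, 1.599, 0.006]
force: [-0.0, 0.5, -0.2]
opening: 0.0464
gripper_force: 0.0
```

Call:
arm_command --increments "0.5 0 0 0.7 0; 0.5 0 0 1.5 0; 0.5 0 0 1.5 0"

```text
t: 22.65
tool_pos: [0.6297, 0.1457, -0.0065]
orientation: [2.684, 1.599, 0.006]
force: [-0.4, -0.2, 1.0]
opening: 0.0466
gripper_force: 0.0
```

Call:
arm_command --increments "0.5 0 0 1 0; 0.5 0 0 1 0"

```text
t: 22.85
tool_pos: [0.6296, 0.1457, -0.0075]
orientation: [2.684, 1.599, 0.006]
force: [0.7, -0.6, 1.0]
opening: 0.0468
gripper_force: 0.0
```

Call:
arm_command --increments "0.5 0 0 1 0; 0.5 0 0 1 0"

```text
t: 23.05
tool_pos: [0.6298, 0.1458, -0.0076]
orientation: [2.684, 1.599, 0.006]
force: [-3.5, -1.4, 6.0]
opening: 0.0466
gripper_force: 3.0
```

Contact at TCP z = −7.6 mm, so tip z = TCP z + 7.6 mm. From here I use that figure, starting with the old module.

Call:
arm_command --increments "0.5 0 0 -40 0; 0.3 0 0 -90 0; 0 0 0 -135 0; 0 0 0 -135 0.15; 0 0 0 -135 0.3"

```text
t: 23.55
tool_pos: [0.6299, 0.1479, 0.1298]
orientation: [2.896, 1.171, 0.018]
force: [-0.5, -0.4, -0.7]
opening: 0.0741
gripper_force: 0.0
```

Call:
arm_command --increments "0 0 0 0 0.15; 0 0 0 0 0.3; 0 0 0 0 0.45; 0 0 0 0 0.59; 0 0 0 0 0.59"

```text
t: 24.05
tool_pos: [0.6281, 0.1475, 0.1266]
orientation: [3.114, 0.284, 0.018]
force: [-0.6, -0.8, -0.5]
opening: 0.0929
gripper_force: 0.0
```

Run:
```python
from h import *
go([.4735,.2134,.12],.185-np.pi/2); print(robot.read_state()["q"].round(2))
```

```text
shift -140.2 -92.9 3.8 turn -0.003 | tcp [0.6281 0.1475 0.1266] yawy -1.389
[ 0.16  0.29  1.46 -0.02  1.38  1.55]
```

Call:
arm_command --increments "0 -35 -23 0 0; 0 -70 -46 0 0; 0 -105 -69 0 0; 0 -140 -93 0 0; 0 -140 -93 0 0"

```text
t: 24.55
tool_pos: [0.4689, 0.2148, 0.1227]
orientation: [3.113, 0.3, 0.012]
force: [0.3, 0.5, -0.1]
opening: 0.0935
gripper_force: 0.0
```

Call:
arm_command --increments "0 0 0 0 0; 0 0 0 0 0"

```text
t: 24.75
tool_pos: [0.4745, 0.2132, 0.1244]
orientation: [3.114, 0.291, 0.02]
force: [0.3, 0.2, 0.5]
opening: 0.0933
gripper_force: 0.0
```

Run:
```python
from h import *
m,im=snap("wrist","j"); go([.4735,.2134,.034],.185-np.pi/2)
xh=np.array([.983,.184,0]);yh=np.array([-.184,.983,0]); p=np.array([.4735,.2134,0])
v=im.copy()
for z,a,b,col in ((.054,.026,.018,(0,0,255)),(.038,.0285,.0205,(0,255,0))):
    q=proj(m,[p+[0,0,z]+s*a*xh+t*b*yh for s,t in((-1,-1),(-1,1),(1,1),(1,-1))]); cv2.polylines(v,[q.round().astype(int)],True,col)
cv2.imwrite("pics/jz.png",cv2.resize(v[120:300,190:370],(600,600)))
```

```text
shift -2.0 -2.0 90.3 turn 0.000 | tcp [0.4746 0.213  0.1243] yawy -1.386
```

View pics/jz.png

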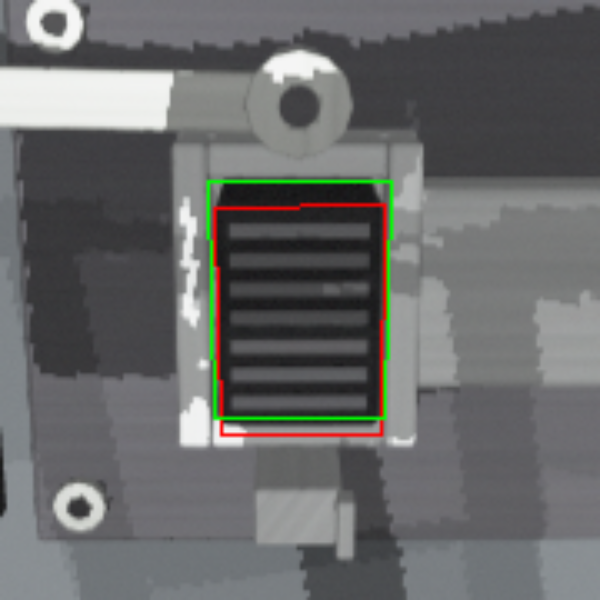

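The overlay matches the pocket to about 1 mm, with the old module sitting slightly to +x and the lever clear. I descend and grip.

Call:
arm_command --increments "0 -1 -2 30 0; 0 0 -2 60 0; 0 0 -2 80 0; 0.3 0 -2 89 0; 0.5 0 -2 89 0" --grip_force 30

```text
t: 25.3
tool_pos: [0.4738, 0.2133, 0.0335]
orientation: [3.113, 0.287, 0.014]
force: [1.1, -0.5, 0.1]
opening: 0.0814
gripper_force: 0.0
```

Call:
arm_command --increments "0.8 0 0 0 0; 0.8 0 0 0 0; 0.8 0 0 0 0; 0.8 0 0 0 0; 0.8 0 0 0 0"

```text
t: 25.8
tool_pos: [0.4745, 0.2142, 0.0353]
orientation: [3.114, 0.288, 0.019]
force: [0.4, 0.1, 0.4]
opening: 0.0417
gripper_force: 0.0
```

Call:
arm_command --increments "0.8 0 0 0 0; 0.8 0 0 0 0"

```text
t: 26.0
tool_pos: [0.4744, 0.2141, 0.0351]
orientation: [3.114, 0.288, 0.018]
force: [-1.7, -0.1, 2.5]
opening: 0.0358
gripper_force: 30.0
```

Call:
arm_command --increments "0.8 0 0 -15 0; 0.8 0 0 -35 0; 0.8 0 0 -60 0; 0.8 0 0 -80 0; 0.8 0 0 -80 0"

```text
t: 26.5
tool_pos: [0.4756, 0.2161, 0.1191]
orientation: [3.115, 0.288, 0.027]
force: [1.6, 0.8, -1.6]
opening: 0.0357
gripper_force: 30.0
```

Run:
```python
from h import *
go([.523,-.476,.11]); print(robot.read_state()["opening"])
```

```text
shift -80.6 688.9 17.7 | tcp [0.4756 0.2161 0.1191] yawy -1.386
0.03565911895844616
```

Call:
arm_command --increments "0.8 -5 46 1 0; 0.8 -11 92 2 0; 0.8 -16 138 3 0; 0.8 -22 184 4 0; 0.8 -27 230 6 0"

```text
t: 27.0
tool_pos: [0.4881, -0.0176, 0.1114]
orientation: [3.114, 0.289, 0.016]
force: [1.5, -0.9, -1.8]
opening: 0.0355
gripper_force: 30.0
```

Call:
arm_command --increments "0.8 -5 46 1 0; 0.8 -11 92 2 0; 0.8 -16 138 3 0; 0.8 -22 184 4 0; 0.8 -27 230 6 0"

```text
t: 27.5
tool_pos: [0.5038, -0.2488, 0.1085]
orientation: [3.114, 0.288, 0.016]
force: [1.4, 0.3, -1.0]
opening: 0.0356
gripper_force: 30.0
```

Call:
arm_command --increments "0.8 -5 46 1 0; 0.8 -11 92 2 0; 0.8 -16 138 3 0; 0.8 -22 184 4 0; 0.8 -26 229 6 0"

```text
t: 28.0
tool_pos: [0.5203, -0.4786, 0.1053]
orientation: [3.115, 0.287, 0.016]
force: [1.2, 0.6, 0.0]
opening: 0.0359
gripper_force: 30.0
```

Call:
arm_command --increments "0.8 0 0 0 0; 0.8 0 0 0 0"

```text
t: 28.2
tool_pos: [0.5199, -0.4773, 0.1042]
orientation: [3.117, 0.285, 0.015]
force: [0.3, -0.2, -1.8]
opening: 0.0355
gripper_force: 30.0
```

Run:
```python
from h import *
go([.523,-.476,.028]); print(robot.read_state()["opening"])
m,im=snap("wrist","k")
for f in ("a",): 
    n=load(f)[0]; print(onz(n,[(398,107),(502,112),(483,230),(388,228)],.030).round(3))
cv2.imwrite("pics/k2.png",im)
```

```text
shift 2.6 -1.6 76.2 | tcp [ 0.5199 -0.4773  0.1042] yawy -1.388
0.035523195658813234
[[ 0.594 -0.407  0.03 ]
 [ 0.59  -0.521  0.03 ]
 [ 0.454 -0.522  0.03 ]
 [ 0.456 -0.408  0.03 ]]
```

View pics/k2.png

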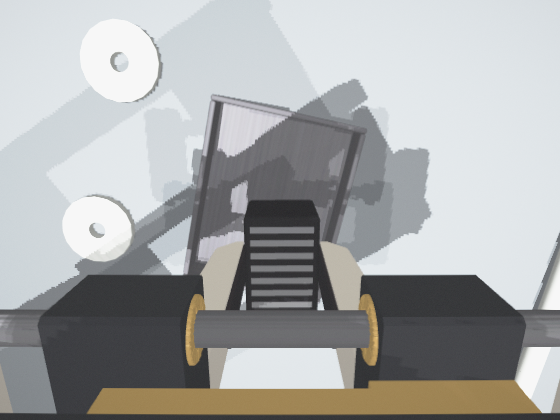

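The tray is centred near (.5235, −.4645), and the module sits at (282,250) in the grip. I lower it in and release.

Run:
```python
from h import *
go([.5235,-.4645,.027],-1.571)
```

```text
shift 4.5 -12.1 77.9 turn 0.184 | tcp [ 0.5204 -0.4763  0.105 ] yawy -1.387
```

Call:
arm_command --increments "0.8 3 -8 5 0.1; 0.8 4 -12 20 0.18; 0.8 4 -12 45 0.18; 0.8 4 -12 65 0.18; 0.8 4 -12 77 0.18"

```text
t: 28.75
tool_pos: [0.5234, -0.463, 0.0277]
orientation: [3.13, 0.01, 0.017]
force: [0.3, -0.1, -1.6]
opening: 0.0356
gripper_force: 30.0
```

Call:
arm_command --increments "0.8 0 0 0 0; 0.38 0 0 0 0; 0.38 0 0 0 0; 0.38 0 0 0 0; 0.38 0 0 -20 0"

```text
t: 29.25
tool_pos: [0.5222, -0.464, 0.0474]
orientation: [3.131, 0.007, 0.015]
force: [-0.3, 0.3, -0.3]
opening: 0.0572
gripper_force: 0.0
```

Call:
arm_command --increments "0 0 0 -40 0; 0 0 0 -80 0; 0 0 0 -80 0"

```text
t: 29.55
tool_pos: [0.5259, -0.4678, 0.1393]
orientation: [3.118, 0.007, 0.034]
force: [1.1, 0.4, 0.7]
opening: 0.0771
gripper_force: 0.0
```

Run:
```python
from h import *
m,im=snap("wrist","l"); t,it=snap("top","lt"); print(robot.read_state()["opening"])
c,a,r,_=blob(it,(249,188),0,95,16); print(c,a,r)
print([it[int(y),int(x)].tolist() for x,y in ((249,188),(240,195),(226,200))])
go([.60,-.06,.2],-1.571)
cv2.imwrite("pics/l2.png",np.hstack([cv2.resize(it[150:320,200:460],(780,510))]))
```

```text
0.08491366110309478
[247.68469945 188.77650273] 305.0 ((247.76153564453125, 188.7076873779297), (22.822391510009766, 15.008200645446777), 60.2551155090332)
[[107, 101, 96], [133, 127, 112], [130, 124, 112]]
shift 79.2 -404.0 -73.0 turn 0.004 | tcp [ 0.5237 -0.4655  0.1327] yawy -1.567
```

View pics/l2.png

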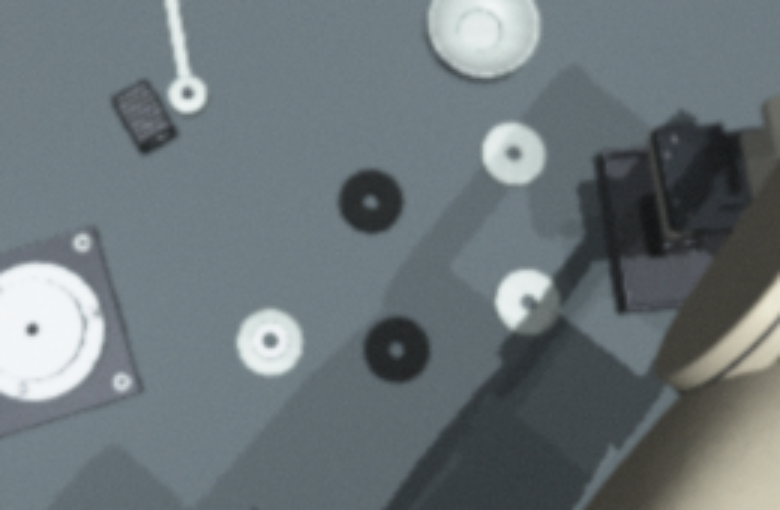

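The module is still at its place, (248,189) in the top image, with the ratchet ring close by at (262,181). I measure it from two wrist positions.

Call:
arm_command --increments "0 28 -40 -15 0; 0 56 -80 -30 0; 0 84 -120 -45 0; 0 112 -160 -60 0; 0 138 -200 -73 0"

```text
t: 30.15
tool_pos: [0.657, -0.2639, 0.1995]
orientation: [3.129, 0.006, 0.017]
force: [0.6, -0.5, -0.7]
opening: 0.0929
gripper_force: 0.0
```

Call:
arm_command --increments "0 0 -47 0 0; 0 0 -94 0 0; 0 0 -141 0 0; 0 0 -185 0 0; 0 0 -185 0 0"

```text
t: 30.65
tool_pos: [0.6551, -0.0746, 0.1962]
orientation: [3.131, 0.016, 0.015]
force: [0.3, -0.5, -1.0]
opening: 0.0932
gripper_force: 0.0
```

Call:
arm_command --increments "0 0 0 0 0; 0 0 0 0 0"

```text
t: 30.85
tool_pos: [0.6556, -0.0817, 0.1971]
orientation: [3.128, 0.006, 0.017]
force: [-0.1, 0.4, 0.6]
opening: 0.0931
gripper_force: 0.0
```

Run:
```python
from h import *
m,im=snap("wrist","m1"); print(tcp()[0])
```

```text
[ 0.65563309 -0.08215406  0.19729015]
```

Call:
arm_command --increments "0 0 -40 0 0; 0 0 -80 0 0; 0 0 -80 0 0; 0 0 -80 0 0; 0 0 -80 0 0"

```text
t: 31.4
tool_pos: [0.6557, -0.0025, 0.1968]
orientation: [3.128, 0.004, 0.019]
force: [0.0, 0.5, 0.4]
opening: 0.0931
gripper_force: 0.0
```

Run:
```python
from h import *
m,im=snap("wrist","m2"); print(tcp()[0])
n,jm=load("m1"); P=[.648,-.022,.034]
o=[]
for M_,I in ((n,jm),(m,im)):
    p=proj(M_,[P])[0].round().astype(int); print(p); x0,y0=max(p[0]-60,0),max(p[1]-60,0)
    c=I[y0:y0+120,x0:x0+120]; print("origin",x0,y0,c.shape); o.append(cv2.resize(c,(390,390),interpolation=cv2.INTER_LINEAR))
cv2.imwrite("pics/m12.png",np.hstack(o))
```

```text
[ 0.65569927 -0.00258695  0.19686341]
[219 196]
origin 159 136 (120, 120, 3)
[299 196]
origin 239 136 (120, 120, 3)
```

View pics/m12.png

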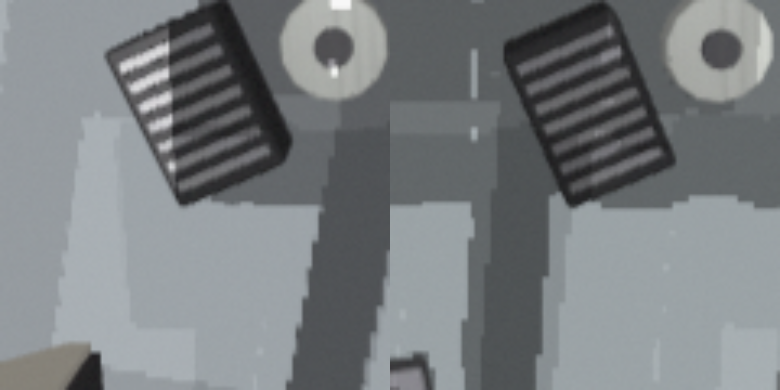

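In m1 the rib block is centred at about (219.0,169.8), in m2 at about (300.2,169.8). The long axis is about 0.39 rad from world x, and the ratchet ring lies about 10 mm off the module's right side.

Run:
```python
from h import *
a,b=load("m1")[0],load("m2")[0]
X,e=tri([a,b],[(219,169.8),(300.2,169.8)]); print(X,e,onz(a,[(219,169.8)],.034),onz(b,[(300.2,169.8)],.034))
f=lambda u,v:(239+u/3.25,136+v/3.25)
w=onz(b,[f(173.5,49),f(224,170),f(180,188),f(268,152),f(127,70),f(220,28)],.034)
print("long",np.arctan2(*(w[0]-w[1])[[1,0]]),"short",np.arctan2(*(w[3]-w[2])[[1,0]])+np.pi/2,np.arctan2(*(w[5]-w[4])[[1,0]])+np.pi/2)
c=onz(b,[(300.2,169.8)],.034)[0]; go([c[0],c[1],.015+.08],-1.18)
print(onz(b,[f(720-390,48)],.018))
```

```text
[ 0.67351235 -0.02273094  0.03173418] [np.float64(0.00022227461480678077), np.float64(0.00022227461480679923)] [[ 0.67365841 -0.02309707  0.034     ]] [[ 0.67410561 -0.02257162  0.034     ]]
long 0.4066756558957123 short 0.3985960707403142 0.4249381387455837
shift 17.1 18.6 102.4 turn -0.389 | tcp [ 0.6557 -0.0026  0.1969] yawy -1.569
[[ 0.69079139 -0.06387697  0.018     ]]
```

Call:
arm_command --increments "0 9 9 30 -0.14; 0 17 18 60 -0.28; 0 17 18 80 -0.405; 0 17 18 102 -0.405; 0 17 18 102 -0.405"

```text
t: 31.95
tool_pos: [0.6712, -0.0215, 0.0909]
orientation: [3.063, 0.632, 0.004]
force: [-0.6, 0.2, -0.6]
opening: 0.0929
gripper_force: 0.0
```

Run:
```python
from h import *
go([.6738,-.0228,.0155],-1.164)
```

```text
shift 1.9 1.2 75.5 turn 0.000 | tcp [ 0.6712 -0.0215  0.0909] yawy -1.164
```

Call:
arm_command --increments "0 1 1 25 0; 0 1 1 45 0; 0 1 1 55 0; 0 1 1 55 0; 0 1 1 55 0"

```text
t: 32.45
tool_pos: [0.6766, -0.0216, 0.0418]
orientation: [3.06, 0.635, 0.017]
force: [0.6, 1.0, -0.1]
opening: 0.093
gripper_force: 0.0
```

Run:
```python
from h import *
go([.6738,-.0228,.0155],-1.164)
```

```text
shift -3.3 -0.5 26.3 turn 0.002 | tcp [ 0.6766 -0.0216  0.0418] yawy -1.162
```

Call:
arm_command --increments "0 -3 0 12 0; 0 -3 0 20 0; 0 -3 0 24 0; 0 -3 0 26 0; 0.3 -3 0 26 0"

```text
t: 32.95
tool_pos: [0.6732, -0.0227, 0.0139]
orientation: [3.061, 0.636, 0.014]
force: [-0.2, 0.6, 0.5]
opening: 0.0886
gripper_force: 0.0
```

Call:
arm_command --increments "0.8 0 0 0 0; 0.8 0 0 0 0; 0.8 0 0 0 0; 0.8 0 0 0 0; 0.8 0 0 0 0"

```text
t: 33.45
tool_pos: [0.6737, -0.0228, 0.0146]
orientation: [3.061, 0.635, 0.015]
force: [0.2, 0.8, -0.0]
opening: 0.0496
gripper_force: 0.0
```

Call:
arm_command --increments "0.8 0 0 0 0; 0.8 0 0 0 0; 0.8 0 0 0 0"

```text
t: 33.75
tool_pos: [0.6736, -0.0228, 0.0145]
orientation: [3.061, 0.635, 0.015]
force: [-0.6, 0.0, 0.2]
opening: 0.0358
gripper_force: 30.0
```

Run:
```python
from h import *
go([.6738,-.0228,.0155],-1.164)
```

```text
shift 0.2 0.1 -1.0 turn 0.003 | tcp [ 0.6736 -0.0228  0.0145] yawy -1.161
```

Gripped, with the underside 14.5 mm below the TCP. I lift and carry it to the pocket.

Call:
arm_command --increments "0.8 0 0 -15 0; 0.8 0 0 -40 0; 0.8 0 0 -80 0; 0.8 0 0 -115 0; 0.8 0 0 -115 0.1"

```text
t: 34.25
tool_pos: [0.6763, -0.0215, 0.1385]
orientation: [3.086, 0.481, 0.034]
force: [0.7, -0.3, -1.3]
opening: 0.0355
gripper_force: 30.0
```

Call:
arm_command --increments "0.8 0 0 0 0.125; 0.8 0 0 0 0.125"

```text
t: 34.45
tool_pos: [0.6725, -0.0213, 0.131]
orientation: [3.114, 0.285, 0.02]
force: [-0.0, -0.2, -0.3]
opening: 0.036
gripper_force: 30.0
```

Run:
```python
from h import *
go([.4735,.2134,.125],-1.386); print(robot.read_state()["opening"])
```

```text
shift -153.2 -266.9 0.1 turn -0.003 | tcp [ 0.6725 -0.0213  0.131 ] yawy -1.389
0.03595560434319308
```

Call:
arm_command --increments "0.8 -22 -38 0 0; 0.8 -44 -76 0 0; 0.8 -66 -114 0 0; 0.8 -88 -152 0 0; 0.8 -110 -190 0 0"

```text
t: 34.95
tool_pos: [0.5277, 0.1464, 0.1257]
orientation: [3.113, 0.294, 0.017]
force: [0.7, 1.2, 0.4]
opening: 0.0354
gripper_force: 30.0
```

Call:
arm_command --increments "0.8 -22 -38 0 0; 0.8 -43 -77 0 0; 0.8 -43 -77 0 0; 0.8 -43 -77 0 0; 0.8 -43 -77 0 0"

```text
t: 35.45
tool_pos: [0.4735, 0.2126, 0.1242]
orientation: [3.113, 0.29, 0.019]
force: [-0.3, -0.6, -1.2]
opening: 0.0358
gripper_force: 30.0
```

Run:
```python
from h import *
go([.4735,.2134,.055],-1.386); s=robot.read_state(); print(s["opening"])
m,im=snap("wrist","n"); P,M=tcp()
g=cv2.cvtColor(im,cv2.COLOR_BGR2GRAY)
print("prof",[(r,int(g[r,270:290].mean())) for r in range(195,305)])
c=P+np.array([0,0,.034-.0145]); x=M[:,0]
print(proj(m,[c+k*.0061*x for k in range(-3,4)]).round(1).tolist(), proj(m,[c+.026*x,c+.026*x-[0,0,.034]]).round(1).tolist())
```

```text
shift -0.5 -1.9 69.2 turn 0.001 | tcp [0.4735 0.2126 0.1242] yawy -1.385
0.035782261226894145
prof [(195, 111), (196, 114), (197, 118), (198, 120), (199, 75), (200, 23), (201, 24), (202, 24), (203, 24), (204, 24), (205, 24), (206, 24), (207, 23), (208, 24), (209, 24), (210, 24), (211, 24), (212, 25), (213, 24), (214, 24), (215, 26), (216, 27), (217, 29), (218, 28), (219, 28), (220, 28), (221, 26), (222, 27), (223, 27), (224, 28), (225, 27), (226, 42), (227, 65), (228, 72), (229, 72), (230, 72), (231, 72), (232, 70), (233, 46), (234, 28), (235, 27), (236, 28), (237, 28), (238, 27), (239, 39), (240, 64), (241, 72), (242, 71), (243, 72), (244, 72), (245, 72), (246, 48), (247, 28), (248, 27), (249, 28), (250, 27), (251, 27), (252, 41), (253, 65), (254, 72), (255, 72), (256, 72), (257, 72), (258, 65), (259, 42), (260, 27), (261, 27), (262, 27), (263, 27), (264, 28), (265, 58), (266, 70), (267, 72), (268, 72), (269, 71), (270, 72), (271, 51), (272, 31), (273, 27), (274, 27), (275, 26), (276, 27), (277, 42), (278, 66), (279, 72), (280, 72), (281, 71), (282, 72), (283, 57), (284, 36), (285, 28), (286, 27), (287, 26), (288, 28), (289, 40), (290, 65), (291, 72), (292, 72), (293, 72), (294, 72), (295, 58), (296, 36), (297, 27), (298, 28), (299, 29), (300, 30), (301, 44), (302, 84), (303, 91), (304, 91)]
[[283.1, 302.1], [283.2, 291.1], [283.2, 279.9], [283.2, 268.5], [283.3, 256.8], [283.3, 244.9], [283.3, 232.8]] [[283.4, 217.1], [282.1, 199.2]]
```

The rib profile puts the module within 0.5 mm of the grasp centre. I lower it into the pocket.

Call:
arm_command --increments "0.8 0 -2 25 0; 0.8 0 -2 45 0; 0.8 0 -2 60 0; 0.8 0 -2 65 0; 0.8 0 -2 65 0"

```text
t: 36.0
tool_pos: [0.473, 0.2135, 0.058]
orientation: [3.113, 0.287, 0.015]
force: [0.6, 0.4, -1.7]
opening: 0.0356
gripper_force: 30.0
```

Run:
```python
from h import *
go([.4735,.2134,.035],-1.386); s=robot.read_state(); print(s["opening"],s["force"])
```

```text
shift 0.3 -0.2 23.1 turn -0.001 | tcp [0.473  0.2135 0.058 ] yawy -1.387
0.0356421575460133 [ 0.59441107  0.36712254 -1.69999948]
```

Call:
arm_command --increments "0.8 0.3 0 3 0; 0.8 0.3 0 6 0; 0.8 0.3 0 9 0; 0.8 0.3 0 11 0"

```text
t: 36.4
tool_pos: [0.4738, 0.2142, 0.0479]
orientation: [3.114, 0.288, 0.018]
force: [0.1, 0.3, -0.6]
opening: 0.0358
gripper_force: 30.0
```

Call:
arm_command --increments "0.8 0 0 3 0; 0.8 0 0 6 0; 0.8 0 0 8 0; 0.8 0 0 8 0"

```text
t: 36.8
tool_pos: [0.4734, 0.2139, 0.0393]
orientation: [3.114, 0.288, 0.016]
force: [0.2, -0.5, -0.2]
opening: 0.0355
gripper_force: 30.0
```

Call:
arm_command --increments "0.8 0 0 2 0; 0.8 0 0 3 0; 0.8 0 0 3 0"

```text
t: 37.1
tool_pos: [0.4737, 0.214, 0.0367]
orientation: [3.114, 0.288, 0.017]
force: [0.2, 0.1, -1.6]
opening: 0.0356
gripper_force: 30.0
```

Call:
arm_command --increments "0.8 0 0 1.5 0; 0.8 0 0 1.5 0; 0.5 0 0 1.5 0; 0.3 0 0 1.5 0; 0.2 0 0 1.5 0"

```text
t: 37.6
tool_pos: [0.474, 0.214, 0.0355]
orientation: [3.114, 0.288, 0.018]
force: [-0.7, 0.2, 0.3]
opening: 0.0549
gripper_force: 0.0
```

Call:
arm_command --increments "0.1 0 0 -30 0; 0 0 0 -60 0; 0 0 0 -90 0; 0 0 0 -90 0; 0 0 0 -90 0"

```text
t: 38.1
tool_pos: [0.4734, 0.2154, 0.1261]
orientation: [3.114, 0.288, 0.021]
force: [0.1, 0.2, -0.9]
opening: 0.092
gripper_force: 0.0
```

Run:
```python
from h import *
m,im=snap("wrist","o"); s=robot.read_state(); P,M=tcp(); print(P,s["opening"])
g=cv2.cvtColor(im,cv2.COLOR_BGR2GRAY)
col=int(proj(m,[[.4735,.2134,.054]])[0,0]); pr=g[130:260,col-8:col+8].mean(1); 
k=(pr>45)&(pr<110); d=np.flatnonzero(np.diff(k.astype(int))); print(col,(d+130).tolist())
xh=np.array([.983,.184,0]); c=np.array([.4735,.2134,.054])
for z in (.054,.057,.060): 
    q=c.copy();q[2]=z; print(z,proj(m,[q+i*.0061*xh for i in (-3,-2,-1,0,1,2,3)])[:,1].round(1).tolist())
```

```text
[0.47243747 0.21509933 0.1247778 ] 0.09230810508285715
283 [134, 145, 155, 171, 172, 185, 190, 194, 199, 203, 207, 211, 216, 219, 225, 228, 233, 236, 241, 245, 246, 252]
0.054 [238.5, 230.7, 222.9, 215.0, 207.0, 198.9, 190.6]
0.057 [239.9, 232.1, 224.2, 216.2, 208.1, 199.9, 191.6]
0.06 [241.3, 233.5, 225.5, 217.4, 209.2, 200.9, 192.5]
```

The module is seated: ribs as predicted, about 1 mm off centre. Now back to the lever pin to shut it.

Run:
```python
from h import *
go([.505,.317,.125],-.494)
```

```text
shift 50.7 -94.2 -1.2 turn -0.892 | tcp [0.4724 0.2151 0.1248] yawy -1.386
```

Call:
arm_command --increments "0.2 10 -19 0 -0.15; 0.4 20 -38 0 -0.3; 0.6 30 -57 0 -0.45; 0.6 40 -76 0 -0.6; 0.6 50 -94 0 -0.75"

```text
t: 38.65
tool_pos: [0.5036, 0.317, 0.1219]
orientation: [2.785, 1.416, 0.002]
force: [-0.5, 0.1, -0.1]
opening: 0.0574
gripper_force: 0.0
```

Call:
arm_command --increments "0.6 0 0 0 -0.14; 0.6 0 0 0 -0.14; 0.6 0 0 0 -0.14"

```text
t: 38.95
tool_pos: [0.5037, 0.3161, 0.1227]
orientation: [2.687, 1.593, 0.002]
force: [-0.2, -0.3, 0.2]
opening: 0.0379
gripper_force: 0.0
```

Run:
```python
from h import *
go([.505,.317,.070],-.494); m,im=snap("wrist","p")
p=proj(m,[[.505,.317,.095],[.505,.317,.063]]); print(p); c,a,r,ct=blob(im,p[0],0,60,22); print(c,a,r)
k=ct.reshape(-1,2); print(k[k[:,1].argmax()],k[k[:,1].argmin()]); print(onz(m,[((c+p[0])/2)],.08))
```

```text
shift 1.8 -0.1 52.7 turn -0.007 | tcp [0.5037 0.3161 0.1227] yawy -0.501
[[280.84367157 232.12073706]
 [280.1970383  216.00672694]]
[281.02564103 223.95432692] 416.0 ((281.5, 224.0), (28.0, 17.0), 90.0)
[278 238] [276 210]
[[0.50390762 0.31444123 0.08      ]]
```

Call:
arm_command --increments "0.6 2 0 20 0; 0.6 2 0 40 0; 0.6 2 0 53 0; 0.95 2 0 53 0; 0.95 2 0 53 0" --grip_force 15

```text
t: 39.5
tool_pos: [0.5062, 0.3176, 0.0715]
orientation: [2.685, 1.597, 0.005]
force: [0.3, 1.2, 0.4]
opening: 0.0256
gripper_force: 0.0
```

Call:
arm_command --increments "0.95 0 0 0 0; 0.95 0 0 0 0; 0.95 0 0 0 0; 0.95 0 0 0 0"

```text
t: 39.9
tool_pos: [0.5069, 0.3185, 0.0726]
orientation: [2.684, 1.599, 0.009]
force: [0.3, 2.9, 3.9]
opening: 0.011
gripper_force: 15.0
```

Run:
```python
from h import *
P,M=tcp(); print(P,robot.read_state()["opening"])
H=np.array([.5207,.2222]);yaw=.185
r=P[:2]-H; q0=np.pi-(np.arctan2(r[1],r[0])-yaw); print("q",q0,np.hypot(*r))
Y=lambda q:(R.from_matrix(M)*R.from_rotvec([0,0,q-q0])).as_matrix()
def w(q): return np.r_[H+.0958*np.array([np.cos(yaw+np.pi-q),np.sin(yaw+np.pi-q)]),P[2]]
b=q0; st=(q0+.02)/13
for n in (5,5,3):
    B=Y(b); print("; ".join("0.95 %.1f %.1f 0 %.3f"%(*(B.T@(w(b-st*k)-w(b))*1e3)[:2],-st*k) for k in range(1,n+1))); b-=st*n
```

```text
[0.5068904  0.31848762 0.07255225] 0.010953760036155216
q 1.613347403826537 0.0972728631328784
0.95 -7.8 -9.2 0 -0.126; 0.95 -16.6 -17.3 0 -0.251; 0.95 -26.4 -24.3 0 -0.377; 0.95 -37.0 -30.0 0 -0.503; 0.95 -48.3 -34.3 0 -0.628
0.95 -7.8 -9.2 0 -0.126; 0.95 -16.6 -17.3 0 -0.251; 0.95 -26.4 -24.3 0 -0.377; 0.95 -37.0 -30.0 0 -0.503; 0.95 -48.2 -34.3 0 -0.628
0.95 -7.8 -9.2 0 -0.126; 0.95 -16.6 -17.3 0 -0.251; 0.95 -26.4 -24.3 0 -0.377
```

Call:
arm_command --increments "0.95 -7.8 -9.2 0 -0.126; 0.95 -16.6 -17.3 0 -0.251; 0.95 -26.4 -24.3 0 -0.377; 0.95 -37 -30 0 -0.503; 0.95 -48.3 -34.3 0 -0.628"

```text
t: 40.4
tool_pos: [0.4534, 0.2927, 0.0724]
orientation: [2.052, 2.355, 0.002]
force: [-0.3, 2.3, 6.9]
opening: 0.0114
gripper_force: 15.0
```

Call:
arm_command --increments "0.95 -7.8 -9.2 0 -0.126; 0.95 -16.6 -17.3 0 -0.251; 0.95 -26.4 -24.3 0 -0.377; 0.95 -37 -30 0 -0.503; 0.95 -48.3 -34.3 0 -0.628"

```text
t: 40.9
tool_pos: [0.4248, 0.2398, 0.0724]
orientation: [1.225, 2.875, -0.01]
force: [-4.0, 2.1, 7.9]
opening: 0.0113
gripper_force: 15.0
```

Call:
arm_command --increments "0.95 -7.8 -9.2 0 -0.126; 0.95 -16.6 -17.3 0 -0.251; 0.95 -24 -22.5 0 -0.35; 0.95 -26.4 -24.3 0 -0.377; 0.95 -26.4 -24.3 0 -0.377"

```text
t: 41.4
tool_pos: [0.425, 0.2049, 0.0724]
orientation: [0.673, 3.056, -0.012]
force: [-7.1, 8.1, 7.2]
opening: 0.0111
gripper_force: 15.0
```

Run:
```python
from h import *
P,M=tcp(); s=robot.read_state(); print(P,s["opening"],s["force"])
H=np.array([.5207,.2222]);yaw=.185
r=P[:2]-H; print("q",np.pi-(np.arctan2(r[1],r[0])-yaw),np.hypot(*r))
```

```text
[0.42498206 0.20488111 0.07238529] 0.01114979841404115 [-7.13276625  8.13145848  7.21476529]
q 6.2891851462739385 0.0972721330748884
```

The lever is shut at about 0.01 rad, pressed on its stop. I release and go for the first rubber.

Call:
arm_command --increments "0.8 0 0 0 0; 0.6 0 0 0 0; 0.6 0 0 0 0; 0.6 0 0 -30 0; 0.6 0 0 -65 0"

```text
t: 41.9
tool_pos: [0.4236, 0.2034, 0.1357]
orientation: [0.675, 3.056, -0.02]
force: [0.8, -0.1, 1.3]
opening: 0.0366
gripper_force: 0.0
```

Call:
arm_command --increments "0.5 0 0 0 -0.15; 0.3 0 0 0 -0.3; 0.2 0 0 0 -0.44; 0.2 0 0 0 -0.44; 0.2 0 0 0 -0.44"

```text
t: 42.4
tool_pos: [0.4251, 0.2041, 0.1367]
orientation: [-0.002, 3.129, -0.021]
force: [1.0, 0.4, 0.2]
opening: 0.0716
gripper_force: 0.0
```

Run:
```python
from h import *
m,im=snap("wrist","q"); pin=[.4258,.2045]
p=proj(m,[[*pin,.095],[*pin,.063]]); print(p); c,a,r,ct=blob(im,p.mean(0),0,60,25); print(c,a,r)
go([.4475,-.2165,.12],1.571); print(robot.read_state()["q"].round(2),robot.read_state()["opening"])
```

```text
[[282.14882188 224.72314774]
 [282.66868967 210.19380215]]
[281.36673929 222.93173566] 459.0 ((281.7036437988281, 225.23292541503906), (19.359500885009766, 39.06470489501953), 20.22486114501953)
shift -21.4 -420.4 22.7 turn 0.001 | tcp [0.4251 0.2042 0.1367] yawy 1.572
[ 0.35 -0.18  1.93 -0.02  1.39 -1.22] 0.0731431589694864
```

Call:
arm_command --increments "0.2 -3 -48 0 0; 0.2 -5 -96 0 0; 0.2 -8 -144 0 0; 0.2 -10 -192 0 0; 0.2 -12 -240 0 0"

```text
t: 42.95
tool_pos: [0.4383, -0.0374, 0.1404]
orientation: [-0.005, 3.128, -0.021]
force: [1.1, -0.6, -0.4]
opening: 0.0744
gripper_force: 0.0
```

Call:
arm_command --increments "0.2 -3 -48 0 0; 0.2 -5 -96 0 0; 0.2 -8 -144 5 0; 0.2 -9 -180 16 0; 0.2 -9 -180 16 0"

```text
t: 43.45
tool_pos: [0.4476, -0.2195, 0.1254]
orientation: [0.003, 3.131, -0.022]
force: [-1.1, 1.3, -0.6]
opening: 0.0743
gripper_force: 0.0
```

Call:
arm_command --increments "0.2 0 0 0 0; 0.2 0 0 0 0"

```text
t: 43.65
tool_pos: [0.4488, -0.215, 0.1268]
orientation: [-0.008, 3.129, -0.02]
force: [0.5, -0.4, 0.2]
opening: 0.0746
gripper_force: 0.0
```

Run:
```python
from h import *
m,im=snap("wrist","r")
for P,lo,hi,n in (([.4475,-.2165,.007],0,75,"rubB"),):
    p=proj(m,[P])[0]; c,a,r,_=blob(im,p,lo,hi,50); print(n,p,c,a,np.round(r[1],1),onz(m,[c],P[2])[0].round(4))
go([.4475,-.2165,-.004],1.571)
```

```text
rubB [280.94412242 192.20528034] [281.19983429 191.51820206] 3218.5 [63. 65.] [ 0.4469 -0.2163  0.007 ]
shift 3.2 0.0 131.0 turn 0.006 | tcp [ 0.449  -0.2148  0.127 ] yawy 1.577
```

Call:
arm_command --increments "0.2 3 0 40 0; 0.2 3 0 80 0; 0.2 3 0 110 0; 0.2 3 0 122 0; 0.2 3 0 122 0"

```text
t: 44.2
tool_pos: [0.4463, -0.2158, 0.0034]
orientation: [-0.011, 3.132, -0.018]
force: [-1.0, 0.1, -0.5]
opening: 0.0745
gripper_force: 0.0
```

Run:
```python
from h import *
go([.4472,-.2164,-.004],1.571)
```

```text
shift -0.9 -0.5 7.4 turn 0.007 | tcp [ 0.4463 -0.2158  0.0034] yawy 1.578
```

Call:
arm_command --increments "0.2 -1 0 4 0; 0.2 -1 0 7 0; 0.5 -1 0 7 0; 0.5 -1 0 7 0; 0.5 -1 0 7 0" --grip_force 30

```text
t: 44.7
tool_pos: [0.4488, -0.2178, -0.0016]
orientation: [-0.009, 3.128, -0.022]
force: [-0.7, 0.1, 3.7]
opening: 0.0556
gripper_force: 30.4
```

Call:
arm_command --increments "0.6 0 0 0 0; 0.6 0 0 0 0"

```text
t: 44.9
tool_pos: [0.4488, -0.2178, -0.0016]
orientation: [-0.009, 3.128, -0.022]
force: [-0.4, 1.1, 6.5]
opening: 0.0549
gripper_force: 30.0
```

Run:
```python
from h import *
print(robot.read_state()["opening"],robot.read_state()["gripper_force"]); go([.4977,.086,.12],1.571)
```

```text
0.054928956311346276 30.023598074913025
shift -52.3 301.8 -125.1 turn 0.005 | tcp [ 0.4488 -0.2178 -0.0016] yawy 1.576
```

Call:
arm_command --increments "0.6 0 0 -15 0; 0.6 0 0 -45 0; 0.6 -10 40 -80 0; 0.6 -20 85 -110 0; 0.6 -28 130 -122 0"

```text
t: 45.4
tool_pos: [0.4744, -0.0911, 0.1194]
orientation: [-0.006, 3.126, -0.023]
force: [1.6, -0.3, -1.0]
opening: 0.0551
gripper_force: 30.0
```

Call:
arm_command --increments "0.6 -8 45 0 0; 0.6 -16 90 0 0; 0.6 -24 135 0 0; 0.6 -26 172 0 0; 0.6 -26 172 0 0"

```text
t: 45.9
tool_pos: [0.4977, 0.0849, 0.1142]
orientation: [-0.016, 3.13, -0.019]
force: [-0.1, -0.8, 0.2]
opening: 0.055
gripper_force: 30.0
```

Call:
arm_command --increments "0.6 0 0 0 0; 0.6 0 0 0 0"

```text
t: 46.1
tool_pos: [0.4979, 0.0799, 0.1143]
orientation: [-0.008, 3.13, -0.022]
force: [-0.4, -0.6, -0.3]
opening: 0.0551
gripper_force: 30.0
```

Run:
```python
from h import *
print(robot.read_state()["opening"]); go([.4995,.086,.0395],1.571)
m,im=snap("wrist","s"); P,M=tcp()
c0=P+np.array([-.0018,0,.0016+.007]); p=proj(m,[c0])[0]; c,a,r,_=blob(im,p,0,75,50); print(p,c,a,r[1], onz(m,[c],c0[2])[0]-c0)
```

```text
0.05507561956368353
shift -0.7 7.1 74.7 turn 0.005 | tcp [0.4979 0.0799 0.1143] yawy 1.576
[279.71356923 253.27108048] [279.91045265 252.74239011] 8656.5 (99.0, 99.0) [-2.93093415e-04  9.90159048e-05  1.38777878e-17]
```

Call:
arm_command --increments "0.6 -1 7 20 0; 0.6 -1 7 45 0; 0.6 -1 7 60 0; 0.6 -1 7 66 0; 0.6 -1 7 66 0"

```text
t: 46.65
tool_pos: [0.4992, 0.0862, 0.0478]
orientation: [-0.007, 3.131, -0.021]
force: [0.3, -0.8, -0.6]
opening: 0.055
gripper_force: 30.0
```

Run:
```python
from h import *
go([.4995,.086,.0395],1.571)
```

```text
shift -0.2 -0.1 8.3 turn 0.004 | tcp [0.4992 0.0862 0.0478] yawy 1.575
```

Good alignment. I lower, release and rise.

Call:
arm_command --increments "0.6 0 0 3 0; 0.6 0 0 6 0; 0.6 0 0 8 0; 0.6 0 0 8 0"

```text
t: 47.05
tool_pos: [0.5, 0.0869, 0.0406]
orientation: [-0.009, 3.129, -0.021]
force: [0.7, 0.3, -1.2]
opening: 0.0551
gripper_force: 30.0
```

Call:
arm_command --increments "0.4 0 0 0 0; 0.2 0 0 0 0; 0.2 0 0 0 0; 0.2 0 0 0 0; 0.2 0 0 -25 0"

```text
t: 47.55
tool_pos: [0.4967, 0.0869, 0.0624]
orientation: [-0.009, 3.136, -0.022]
force: [-0.5, -0.4, 0.0]
opening: 0.0741
gripper_force: 0.0
```

Call:
arm_command --increments "0.2 0 0 -40 0; 0.2 0 0 -75 0; 0.2 0 0 -75 0; 0.2 0 0 -75 0"

```text
t: 47.95
tool_pos: [0.4996, 0.0883, 0.1416]
orientation: [-0.009, 3.126, -0.021]
force: [-0.5, -0.2, 0.3]
opening: 0.0745
gripper_force: 0.0
```

Run:
```python
from h import *
m,im=snap("wrist","t"); print(tcp()[0])
p=proj(m,[[.4977,.086,.047]])[0]; c,a,r,_=blob(im,p,0,80,60); print(p,c,a,r, onz(m,[c],.047))
go([.4729,-.336,.12],1.571)
```

```text
[0.49856252 0.08822007 0.14005255]
[279.50326176 198.88534225] [281.39658754 198.75303894] 3770.5 ((281.25, 198.75001525878906), (68.62141418457031, 70.20255279541016), 71.56504821777344) [[0.49757735 0.08749487 0.047     ]]
shift 28.4 -423.8 25.4 turn 0.006 | tcp [0.4986 0.0882 0.1401] yawy 1.577
```

The rubber landed 1.5 mm from the seat centre. Next the first washer.

Call:
arm_command --increments "0.2 3 -48 0 0; 0.2 6 -96 0 0; 0.2 9 -144 0 0; 0.2 12 -192 0 0; 0.2 15 -240 0 0"

```text
t: 48.5
tool_pos: [0.4835, -0.1531, 0.1415]
orientation: [-0.009, 3.132, -0.019]
force: [1.4, 0.2, 1.1]
opening: 0.0746
gripper_force: 0.0
```

Call:
arm_command --increments "0.2 3 -48 0 0; 0.2 6 -96 0 0; 0.2 9 -144 8 0; 0.2 13 -184 18 0; 0.2 13 -184 18 0"

```text
t: 49.0
tool_pos: [0.4703, -0.3394, 0.1238]
orientation: [-0.002, 3.134, -0.017]
force: [0.1, 1.2, 0.1]
opening: 0.0749
gripper_force: 0.0
```

Call:
arm_command --increments "0.2 0 0 0 0; 0.2 0 0 0 0; 0.2 0 0 0 0"

```text
t: 49.3
tool_pos: [0.4737, -0.3348, 0.1276]
orientation: [-0.011, 3.129, -0.02]
force: [-0.1, 0.4, 0.2]
opening: 0.0744
gripper_force: 0.0
```

```bash
cat > disc.py <<'E'
import sys; from h import *
x,y,z,lo,hi=map(float,sys.argv[1:6]); m,im=snap("wrist",sys.argv[6])
p=proj(m,[[x,y,z]])[0]
for l in ((lo,lo+15) if lo>0 else (lo,)):
    c,a,r,_=blob(im,p,l,hi,50); X=onz(m,[c],z)[0]; print(l,p.round(1),c.round(1),a,np.round(r[1],1),X.round(4))
go([X[0],X[1],float(sys.argv[7])],1.571)
E
python3 disc.py .4729 -.336 .004 205 255 u -.005
```

```text
205.0 [281.4 191.7] [280.6 180.9] 1489.5 [56.2 46.6] [ 0.4633 -0.3367  0.004 ]
220.0 [281.4 191.7] [287.4 171.7] 542.0 [46.8 22.8] [ 0.4552 -0.331   0.004 ]
shift 20.2 5.9 132.6 turn 0.007 | tcp [ 0.4738 -0.3349  0.1279] yawy 1.578
```

```bash
cat > circ.py <<'E'
import sys; from h import *
def circ(m,im,P,dia=.056):
    "circle of known diameter nearest the expected place, by Hough transform"
    p=proj(m,[P,np.add(P,[0,dia/2,0])]); r=np.linalg.norm(p[1]-p[0]); x0,y0=(p[0]-60).clip(0).astype(int)
    g=cv2.resize(cv2.cvtColor(im,cv2.COLOR_BGR2GRAY)[y0:y0+120,x0:x0+120],None,fx=2,fy=2,interpolation=cv2.INTER_CUBIC)
    c=cv2.HoughCircles(cv2.GaussianBlur(g,(5,5),0),cv2.HOUGH_GRADIENT,1,6,param1=60,param2=12,minRadius=int(2*r-5),maxRadius=int(2*r+5))
    if c is None: print("none"); return
    for q in c[0][:3]: print((q[:2]/2+[x0,y0]).round(1),q[2]/2,"exp",p[0].round(1),r.round(1),onz(m,[q[:2]/2+[x0,y0]],P[2])[0].round(4))
if __name__=="__main__":
    m,im=load(sys.argv[1]); circ(m,im,list(map(float,sys.argv[2:5])))
E
python3 circ.py u .4729 -.336 .008; python3 circ.py r .4469 -.2163 .014; python3 circ.py a .6053 -.3455 .008;python3 circ.py b .6053 -.3455 .008;python3 circ.py a .4729 -.336 .008; python3 circ.py b .4729 -.336 .008
```

```text
[282.8 192.2] 32.3 exp [281.3 192.8] 32.6 [ 0.4724 -0.3348  0.008 ]
[283.8 189.2] 34.7 exp [281.3 192.8] 32.6 [ 0.4697 -0.334   0.008 ]
[285.2 194.8] 34.7 exp [281.3 192.8] 32.6 [ 0.4746 -0.3326  0.008 ]
[281.2 190.8] 33.15 exp [281.1 193.6] 33.4 [ 0.4445 -0.2162  0.014 ]
[280.8 195.2] 33.55 exp [281.1 193.6] 33.4 [ 0.4484 -0.2166  0.014 ]
[278.2 191.8] 35.2 exp [281.1 193.6] 33.4 [ 0.4454 -0.2187  0.014 ]
[338.8  97.2] 25.55 exp [338.5  96.6] 24.7 [ 0.6046 -0.3459  0.008 ]
[338.8  93.8] 22.85 exp [338.5  96.6] 24.7 [ 0.6084 -0.3457  0.008 ]
[335.8  99.2] 22.3 exp [338.5  96.6] 24.7 [ 0.6024 -0.3426  0.008 ]
[478.2  84.2] 22.85 exp [481.5  80.7] 24.7 [ 0.6015 -0.3424  0.008 ]
[480.2  79.8] 24.5 exp [481.5  80.7] 24.7 [ 0.6063 -0.3439  0.008 ]
[477.2  81.2] 25.6 exp [481.5  80.7] 24.7 [ 0.6047 -0.3408  0.008 ]
[324.8 207.2] 22.5 exp [325.8 208.9] 22.7 [ 0.475  -0.3346  0.008 ]
[323.8 210.2] 24.7 exp [325.8 208.9] 22.7 [ 0.4711 -0.3335  0.008 ]
[327.2 210.2] 24.7 exp [325.8 208.9] 22.7 [ 0.4712 -0.3378  0.008 ]
[456.8 195.8] 24.7 exp [457.5 194.9] 22.8 [ 0.4718 -0.3352  0.008 ]
[454.8 192.2] 24.15 exp [457.5 194.9] 22.8 [ 0.4762 -0.3322  0.008 ]
[458.2 192.2] 21.35 exp [457.5 194.9] 22.8 [ 0.4763 -0.3365  0.008 ]
```

Run:
```python
from h import *
go([.4728,-.335,-.005],1.571)
```

```text
shift 2.7 1.7 132.9 turn 0.007 | tcp [ 0.4738 -0.3349  0.1279] yawy 1.578
```

Call:
arm_command --increments "0.2 3 2 40 0; 0.2 3 2 80 0; 0.2 3 2 110 0; 0.2 3 2 125 0; 0.2 3 2 125 0"

```text
t: 49.85
tool_pos: [0.4707, -0.334, 0.0007]
orientation: [-0.011, 3.132, -0.017]
force: [-0.2, 0.2, -0.5]
opening: 0.0745
gripper_force: 0.0
```

Call:
arm_command --increments "0.2 0 0 0 0; 0.2 0 0 0 0"

```text
t: 50.05
tool_pos: [0.4736, -0.3369, 0.0053]
orientation: [-0.01, 3.126, -0.025]
force: [-0.1, -0.2, 0.2]
opening: 0.0743
gripper_force: 0.0
```

Run:
```python
from h import *
go([.4728,-.335,-.005],1.571)
```

```text
shift 0.9 2.1 10.2 turn 0.006 | tcp [ 0.4736 -0.3369  0.0053] yawy 1.577
```

Call:
arm_command --increments "0.2 1 2 4 0; 0.2 1 2 8 0; 0.2 1 2 9 0; 0.2 1 2 9 0; 0.2 1 2 9 0"

```text
t: 50.55
tool_pos: [0.471, -0.334, -0.0062]
orientation: [-0.009, 3.129, -0.021]
force: [-0.6, 0.2, -0.5]
opening: 0.0742
gripper_force: 0.0
```

Call:
arm_command --increments "0.6 0 0 0 0; 0.6 0 0 0 0; 0.6 0 0 0 0; 0.6 0 0 0 0" --grip_force 30

```text
t: 50.95
tool_pos: [0.4712, -0.3341, -0.0061]
orientation: [-0.009, 3.129, -0.021]
force: [-0.2, -0.3, 0.7]
opening: 0.055
gripper_force: 30.0
```

Run:
```python
from h import *
s=robot.read_state(); print(s["opening"],s["gripper_force"],s["force"]); go([.4977,.085,.12],1.571)
```

```text
0.05498372421375229 29.99813675880432 [-0.15979738 -0.26932406  0.70169757]
shift -30.6 417.1 -131.4 turn 0.006 | tcp [ 0.4712 -0.3341 -0.0061] yawy 1.577
```

Call:
arm_command --increments "0.6 0 0 -15 0; 0.6 0 0 -50 0; 0.6 -5 40 -85 0; 0.6 -10 86 -105 0; 0.6 -14 134 -118 0"

```text
t: 51.45
tool_pos: [0.4837, -0.2014, 0.1128]
orientation: [-0.006, 3.125, -0.024]
force: [0.2, -0.7, -1.4]
opening: 0.055
gripper_force: 30.0
```

Call:
arm_command --increments "0.6 -3 48 0 0; 0.6 -6 96 0 0; 0.6 -9 144 0 0; 0.6 -11 192 0 0; 0.6 -12 240 0 0"

```text
t: 51.95
tool_pos: [0.4932, 0.0403, 0.1075]
orientation: [-0.009, 3.127, -0.021]
force: [1.4, -0.5, -2.0]
opening: 0.0548
gripper_force: 30.0
```

Call:
arm_command --increments "0.6 0 30 0 0; 0.6 0 45 0 0; 0.6 0 45 0 0; 0.6 0 45 0 0; 0.6 0 45 0 0"

```text
t: 52.45
tool_pos: [0.4931, 0.0825, 0.106]
orientation: [-0.008, 3.129, -0.021]
force: [0.5, 0.6, -1.9]
opening: 0.0549
gripper_force: 30.0
```

Run:
```python
from h import *
print(robot.read_state()["opening"]); go([.4961,.085,.0489],1.571)
```

```text
0.05488190628779026
shift -2.3 3.2 57.1 turn 0.005 | tcp [0.4931 0.0825 0.106 ] yawy 1.576
```

Call:
arm_command --increments "0.6 -2 3 20 0; 0.6 -2 3 38 0; 0.6 -2 3 46 0; 0.6 -2 3 48 0; 0.6 -2 3 48 0"

```text
t: 52.95
tool_pos: [0.4956, 0.0852, 0.0578]
orientation: [-0.008, 3.129, -0.021]
force: [0.0, -0.1, -0.5]
opening: 0.0553
gripper_force: 30.0
```

Run:
```python
from h import *
go([.4961,.085,.0489],1.571)
```

```text
shift -0.4 -0.1 8.9 turn 0.005 | tcp [0.4956 0.0852 0.0578] yawy 1.576
```

Call:
arm_command --increments "0.6 0 0 4 0; 0.6 0 0 7 0; 0.6 0 0 8.5 0; 0.6 0 0 8.5 0; 0.6 0 0 8.5 0"

```text
t: 53.45
tool_pos: [0.4957, 0.0857, 0.0492]
orientation: [-0.009, 3.129, -0.021]
force: [-0.2, 0.1, -1.9]
opening: 0.055
gripper_force: 30.0
```

Call:
arm_command --increments "0.4 0 0 0 0; 0.2 0 0 0 0; 0.2 0 0 0 0; 0.2 0 0 0 0; 0.2 0 0 -25 0"

```text
t: 53.95
tool_pos: [0.4924, 0.0857, 0.071]
orientation: [-0.009, 3.135, -0.022]
force: [-0.1, -0.4, 0.2]
opening: 0.0742
gripper_force: 0.0
```

Call:
arm_command --increments "0.2 0 0 -40 0; 0.2 0 0 -60 0; 0.2 0 0 -60 0; 0.2 0 0 -60 0; 0.2 0 0 -60 0"

```text
t: 54.45
tool_pos: [0.4936, 0.0867, 0.1325]
orientation: [-0.009, 3.131, -0.021]
force: [1.1, 0.1, -0.3]
opening: 0.0747
gripper_force: 0.0
```

Run:
```python
from h import *; from circ import circ
m,im=snap("wrist","v"); print(tcp()[0]); circ(m,im,[.4977,.086,.062]); go([.578,-.2137,.12],1.571)
```

```text
[0.49340637 0.08664255 0.13227453]
[283.2 211.8] 36.8 exp [281.1 216.2] 38.4 [0.4943 0.0875 0.062 ]
[283.8 214.8] 39.65 exp [281.1 216.2] 38.4 [0.4966 0.0879 0.062 ]
[280.2 213.2] 40.2 exp [281.1 216.2] 38.4 [0.4955 0.0853 0.062 ]
shift -82.7 -300.6 17.2 turn 0.006 | tcp [0.4934 0.0866 0.1323] yawy 1.577
```

Washer placed within about 2–3 mm. Next the second rubber.

Call:
arm_command --increments "0.2 -12 -45 0 0; 0.2 -24 -90 0 0; 0.2 -36 -135 0 0; 0.2 -48 -180 0 0; 0.2 -60 -225 5 0"

```text
t: 55.0
tool_pos: [0.5558, -0.1397, 0.132]
orientation: [-0.009, 3.13, -0.02]
force: [0.4, 0.1, -0.2]
opening: 0.0743
gripper_force: 0.0
```

Call:
arm_command --increments "0.2 -12 -45 5 0; 0.2 -22 -75 8 0; 0.2 -22 -75 8 0; 0.2 -22 -75 8 0; 0.2 -22 -75 8 0"

```text
t: 55.5
tool_pos: [0.5778, -0.2117, 0.1251]
orientation: [-0.01, 3.131, -0.019]
force: [0.2, -0.0, -0.4]
opening: 0.074
gripper_force: 0.0
```

```bash
python3 disc.py .578 -.2137 .007 0 75 w -.004
```

```text
0.0 [280.3 194.5] [281.4 193.9] 3246.0 [64. 65.] [ 0.5774 -0.2127  0.007 ]
shift 2.1 0.5 129.5 turn 0.007 | tcp [ 0.578  -0.2115  0.1255] yawy 1.578
```

Call:
arm_command --increments "0.2 2 0 40 0; 0.2 2 0 80 0; 0.2 2 0 108 0; 0.2 2 0 120 0; 0.2 2 0 120 0"

```text
t: 56.05
tool_pos: [0.5765, -0.2129, 0.0043]
orientation: [-0.011, 3.132, -0.018]
force: [0.1, -0.3, -0.1]
opening: 0.0742
gripper_force: 0.0
```

Call:
arm_command --increments "0.2 0 0 0 0; 0.2 0 0 0 0; 0.2 0 0 0 0"

```text
t: 56.35
tool_pos: [0.5794, -0.2151, 0.0082]
orientation: [-0.009, 3.126, -0.023]
force: [0.8, -0.4, -0.2]
opening: 0.0743
gripper_force: 0.0
```

Run:
```python
from h import *
go([.5774,-.2127,-.004],1.571)
```

```text
shift 2.2 2.6 12.2 turn 0.006 | tcp [ 0.5794 -0.2151  0.0082] yawy 1.577
```

Call:
arm_command --increments "0.2 1 2 5 0; 0.2 1 2 9 0; 0.2 1 2 10.5 0; 0.2 1 2 10.5 0; 0.2 1 2 10.5 0"

```text
t: 56.85
tool_pos: [0.5769, -0.2127, -0.0046]
orientation: [-0.009, 3.129, -0.021]
force: [0.1, 0.4, 0.1]
opening: 0.0743
gripper_force: 0.0
```

Call:
arm_command --increments "0.6 0 0 0 0; 0.6 0 0 0 0; 0.6 0 0 0 0; 0.6 0 0 0 0"

```text
t: 57.25
tool_pos: [0.5772, -0.2127, -0.0043]
orientation: [-0.009, 3.129, -0.021]
force: [-0.6, -0.2, 0.7]
opening: 0.0552
gripper_force: 30.0
```

Run:
```python
from h import *
s=robot.read_state(); print(s["opening"],s["gripper_force"],s["force"]); go([.4977+tcp()[0][0]-.5774,.085,.12],1.571)
```

```text
0.05522780239509937 29.995776414871216 [-0.55854421 -0.21769974  0.71310296]
shift 76.3 296.5 -129.3 turn 0.006 | tcp [ 0.5772 -0.2127 -0.0043] yawy 1.577
```

Call:
arm_command --increments "0.6 0 0 -15 0; 0.6 0 0 -50 0; 0.6 10 38 -85 0; 0.6 21 80 -110 0; 0.6 32 124 -122 0"

```text
t: 57.75
tool_pos: [0.5442, -0.087, 0.1198]
orientation: [-0.007, 3.124, -0.023]
force: [1.8, 0.5, -0.5]
opening: 0.0552
gripper_force: 30.0
```

Call:
arm_command --increments "0.6 12 46 0 0; 0.6 24 92 0 0; 0.6 36 138 0 0; 0.6 44 173 0 0; 0.6 44 173 0 0"

```text
t: 58.25
tool_pos: [0.4968, 0.0894, 0.1137]
orientation: [-0.016, 3.128, -0.019]
force: [0.0, -0.8, -0.7]
opening: 0.0554
gripper_force: 30.0
```

Call:
arm_command --increments "0.6 0 0 0 0; 0.6 0 0 0 0; 0.6 0 0 0 0"

```text
t: 58.55
tool_pos: [0.4983, 0.0843, 0.1129]
orientation: [-0.007, 3.129, -0.021]
force: [0.3, 0.6, -1.3]
opening: 0.055
gripper_force: 30.0
```

Run:
```python
from h import *
print(robot.read_state()["opening"]); go([.4975,.085,.0587],1.571)
```

```text
0.05495902919739109
shift 1.5 1.4 54.2 turn 0.004 | tcp [0.4983 0.0843 0.1129] yawy 1.575
```

Call:
arm_command --increments "0.6 1 1 20 0; 0.6 1 1 36 0; 0.6 1 1 44 0; 0.6 1 1 46 0; 0.6 1 1 46 0"

```text
t: 59.05
tool_pos: [0.4975, 0.0854, 0.0667]
orientation: [-0.008, 3.129, -0.021]
force: [0.4, 0.8, 0.0]
opening: 0.055
gripper_force: 30.0
```

Run:
```python
from h import *
go([.4975,.085,.0587],1.571)
```

```text
shift 0.1 -0.3 8.0 turn 0.005 | tcp [0.4975 0.0854 0.0667] yawy 1.576
```

Call:
arm_command --increments "0.6 0 0 4 0; 0.6 0 0 6.5 0; 0.6 0 0 8 0; 0.6 0 0 8 0; 0.6 0 0 8 0"

```text
t: 59.55
tool_pos: [0.4976, 0.0858, 0.0587]
orientation: [-0.009, 3.129, -0.021]
force: [0.8, 0.3, -0.4]
opening: 0.0552
gripper_force: 30.0
```

Call:
arm_command --increments "0.4 0 0 0 0; 0.2 0 0 0 0; 0.2 0 0 0 0; 0.2 0 0 0 0; 0.2 0 0 -25 0"

```text
t: 60.05
tool_pos: [0.4943, 0.0858, 0.0804]
orientation: [-0.009, 3.136, -0.022]
force: [0.0, -0.5, -0.1]
opening: 0.0742
gripper_force: 0.0
```

Call:
arm_command --increments "0.2 0 0 -35 0; 0.2 0 0 -50 0; 0.2 0 0 -50 0; 0.2 0 0 -50 0; 0.2 0 0 -50 0"

```text
t: 60.55
tool_pos: [0.4954, 0.0866, 0.1316]
orientation: [-0.009, 3.132, -0.021]
force: [-0.0, 0.2, -1.0]
opening: 0.0741
gripper_force: 0.0
```

Run:
```python
from h import *; from circ import circ
m,im=snap("wrist","x"); print(tcp()[0]); p=proj(m,[[.4977,.086,.069]])[0]; c,a,r,_=blob(im,p,0,75,60); print(c,a,r[1],onz(m,[c],.069))
circ(m,im,[.4977,.086,.076]); go([.6053,-.3455,.12],1.571)
```

```text
[0.49534607 0.08664875 0.13154714]
[282.01045832 216.28794559] 4876.5 (79.19595336914062, 82.02438354492188) [[0.49703619 0.08669682 0.069     ]]
[282.2 216.2] 40.5 exp [280.9 220.3] 40.8 [0.4947 0.0869 0.076 ]
[281.2 219.2] 40.5 exp [280.9 220.3] 40.8 [0.4969 0.0863 0.076 ]
[283.2 211.8] 38.85 exp [280.9 220.3] 40.8 [0.4915 0.0876 0.076 ]
shift -107.3 -432.6 18.5 turn 0.006 | tcp [0.4953 0.0866 0.1315] yawy 1.577
```

The rubber is at (.497,.0867), well centred. Next the second washer.

Call:
arm_command --increments "0.2 -11 -45 0 0; 0.2 -22 -90 0 0; 0.2 -33 -135 0 0; 0.2 -44 -180 0 0; 0.2 -55 -225 5 0"

```text
t: 61.1
tool_pos: [0.5528, -0.1397, 0.1314]
orientation: [-0.009, 3.13, -0.02]
force: [1.4, 0.2, 0.3]
opening: 0.0744
gripper_force: 0.0
```

Call:
arm_command --increments "0.2 -11 -45 5 0; 0.2 -22 -90 8 0; 0.2 -33 -135 8 0; 0.2 -44 -180 8 0; 0.2 -52 -207 8 0"

```text
t: 61.6
tool_pos: [0.6053, -0.3478, 0.1255]
orientation: [-0.006, 3.131, -0.02]
force: [0.9, 0.8, 0.5]
opening: 0.0745
gripper_force: 0.0
```

Call:
arm_command --increments "0.2 0 0 0 0; 0.2 0 0 0 0; 0.2 0 0 0 0; 0.2 0 0 0 0"

```text
t: 62.0
tool_pos: [0.6061, -0.3433, 0.1273]
orientation: [-0.011, 3.13, -0.02]
force: [-0.8, 0.8, -0.2]
opening: 0.0747
gripper_force: 0.0
```

Run:
```python
from h import *; from circ import circ
m,im=snap("wrist","y"); circ(m,im,[.6053,-.3455,.008])
p=proj(m,[[.6053,-.3455,.004]])[0]
for lo in (190,205,215): c,a,r,_=blob(im,p,lo,255,45); print(lo,c,a,r[1],onz(m,[c],.004))
go([.6053,-.3455,-.005],1.571)
```

```text
[282.8 191.2] 31.6 exp [280.1 192.9] 32.6 [ 0.6038 -0.3432  0.008 ]
[281.8 194.2] 33.6 exp [280.1 192.9] 32.6 [ 0.6065 -0.3441  0.008 ]
[279.2 191.8] 34.7 exp [280.1 192.9] 32.6 [ 0.6043 -0.3462  0.008 ]
190 [276.02985824 165.55752101] 2657.0 (54.0, 88.0) [[ 0.58235278 -0.34915695  0.004     ]]
205 [275.53743961 177.64801396] 1242.0 (34.57603073120117, 56.207767486572266) [[ 0.59284391 -0.34954988  0.004     ]]
215 [281.50303914 172.85436421] 685.5 (31.876922607421875, 54.69931411743164) [[ 0.58861242 -0.34445147  0.004     ]]
shift 2.6 -0.3 132.7 turn 0.007 | tcp [ 0.6063 -0.3434  0.1277] yawy 1.578
```

Call:
arm_command --increments "0.2 3 0 40 0; 0.2 3 0 80 0; 0.2 3 0 110 0; 0.2 3 0 122 0; 0.2 3 0 122 0"

```text
t: 62.55
tool_pos: [0.6034, -0.3448, 0.0036]
orientation: [-0.01, 3.132, -0.017]
force: [-0.8, 0.1, 0.6]
opening: 0.0748
gripper_force: 0.0
```

Call:
arm_command --increments "0.2 0 0 0 0; 0.2 0 0 0 0; 0.2 0 0 0 0; 0.2 0 0 0 0; 0.2 0 0 0 0"

```text
t: 63.05
tool_pos: [0.6051, -0.3467, 0.0065]
orientation: [-0.009, 3.128, -0.022]
force: [-0.3, 0.0, 0.2]
opening: 0.0741
gripper_force: 0.0
```

Run:
```python
from h import *
go([.605,-.345,-.005],1.571)
```

```text
shift 0.2 1.8 11.4 turn 0.005 | tcp [ 0.6051 -0.3467  0.0065] yawy 1.576
```

Call:
arm_command --increments "0.2 0 2 5 0; 0.2 0 2 9 0; 0.2 0 2 11 0; 0.2 0 2 11 0; 0.2 0 2 11 0"

```text
t: 63.55
tool_pos: [0.6047, -0.3445, -0.0056]
orientation: [-0.009, 3.129, -0.021]
force: [0.1, 0.3, -0.6]
opening: 0.0741
gripper_force: 0.0
```

Call:
arm_command --increments "0.6 0 0 0 0; 0.6 0 0 0 0; 0.6 0 0 0 0; 0.6 0 0 0 0"

```text
t: 63.95
tool_pos: [0.605, -0.3446, -0.0051]
orientation: [-0.009, 3.129, -0.021]
force: [-0.6, 0.5, 0.3]
opening: 0.0548
gripper_force: 30.0
```

Run:
```python
from h import *
s=robot.read_state(); print(s["opening"],s["gripper_force"],s["force"]); go([.4977+tcp()[0][0]-.605,.085,.12],1.571)
```

```text
0.054792777832896655 29.999198019504547 [-0.59274156  0.53915312  0.25036922]
shift 103.2 428.5 -132.3 turn 0.006 | tcp [ 0.605  -0.3446 -0.0051] yawy 1.577
```

Call:
arm_command --increments "0.6 0 0 -15 0; 0.6 0 0 -50 0; 0.6 9 38 -85 0; 0.6 19 80 -110 0; 0.6 29 125 -122 0"

```text
t: 64.45
tool_pos: [0.5748, -0.2183, 0.1191]
orientation: [-0.007, 3.124, -0.025]
force: [1.7, 1.3, -1.6]
opening: 0.0552
gripper_force: 30.0
```

Call:
arm_command --increments "0.6 11 47 0 0; 0.6 22 94 0 0; 0.6 33 141 0 0; 0.6 44 188 0 0; 0.6 56 235 0 0"

```text
t: 64.95
tool_pos: [0.5159, 0.0182, 0.112]
orientation: [-0.009, 3.127, -0.021]
force: [0.4, 0.6, -1.4]
opening: 0.0544
gripper_force: 30.0
```

Call:
arm_command --increments "0.6 11 40 0 0; 0.6 18 68 0 0; 0.6 18 68 0 0; 0.6 18 68 0 0; 0.6 18 68 0 0"

```text
t: 65.45
tool_pos: [0.4984, 0.0836, 0.1102]
orientation: [-0.008, 3.128, -0.022]
force: [0.1, -1.3, -1.1]
opening: 0.0547
gripper_force: 30.0
```

Run:
```python
from h import *
print(robot.read_state()["opening"]); go([.4977,.085,.0719],1.571)
```

```text
0.054745654200902875
shift 1.2 1.9 38.3 turn 0.005 | tcp [0.4984 0.0836 0.1102] yawy 1.576
```

Call:
arm_command --increments "0.6 1 2 14 0; 0.6 1 2 24 0; 0.6 1 2 29 0; 0.6 1 2 30 0; 0.6 1 2 30 0"

```text
t: 65.95
tool_pos: [0.497, 0.0858, 0.0791]
orientation: [-0.009, 3.13, -0.021]
force: [-0.2, -0.1, -1.1]
opening: 0.0547
gripper_force: 30.0
```

Run:
```python
from h import *
go([.4977,.085,.0719],1.571)
```

```text
shift -0.7 -0.7 7.2 turn 0.005 | tcp [0.497  0.0858 0.0791] yawy 1.576
```

Call:
arm_command --increments "0.6 0 0 3 0; 0.6 0 0 6 0; 0.6 0 0 7 0; 0.6 0 0 7 0; 0.6 0 0 7 0"

```text
t: 66.45
tool_pos: [0.4974, 0.086, 0.0727]
orientation: [-0.009, 3.129, -0.021]
force: [1.0, -0.2, -1.4]
opening: 0.0545
gripper_force: 30.0
```

Call:
arm_command --increments "0.4 0 0 0 0; 0.2 0 0 0 0; 0.2 0 0 0 0; 0.2 0 0 0 0; 0.2 0 0 -25 0"

```text
t: 66.95
tool_pos: [0.4942, 0.086, 0.0944]
orientation: [-0.009, 3.135, -0.022]
force: [-0.7, 0.1, -0.5]
opening: 0.0742
gripper_force: 0.0
```

Call:
arm_command --increments "0.2 0 0 -35 0; 0.2 0 0 -45 0; 0.2 0 0 -45 0; 0.2 0 0 -45 0; 0.2 0 0 -45 0"

```text
t: 67.45
tool_pos: [0.4953, 0.0868, 0.1407]
orientation: [-0.009, 3.132, -0.021]
force: [-0.4, 0.2, 0.6]
opening: 0.0746
gripper_force: 0.0
```

Run:
```python
from h import *; from circ import circ
m,im=snap("wrist","z1"); print(tcp()[0]); circ(m,im,[.4977,.086,.084])
t,it=snap("top","z1t"); c,a,r,_=blob(it,(289,263),150,255,30); print("cap top",c,a,onz(t,[c],.006))
go([.466,-.110,.12],1.571)
```

```text
[0.49536562 0.08676151 0.14077425]
[282.2 216.8] 40.5 exp [280.7 219.9] 40.6 [0.4954 0.0871 0.084 ]
[278.8 220.2] 42.7 exp [280.7 219.9] 40.6 [0.498  0.0847 0.084 ]
[285.2 218.8] 42.15 exp [280.7 219.9] 40.6 [0.4969 0.0891 0.084 ]
cap top [289.56368564 263.77371274] 369.0 [[ 0.46613923 -0.10980374  0.006     ]]
shift 30.8 -196.3 23.3 turn 0.006 | tcp [0.4955 0.0868 0.1409] yawy 1.577
```

Stack washer at about (.496,.087). The cap is undisturbed at (.466,−.110). I take it by the boss.

Call:
arm_command --increments "0.2 7 -48 0 0; 0.2 15 -96 5 0; 0.2 23 -144 10 0; 0.2 30 -190 15 0; 0.2 30 -196 15 0"

```text
t: 68.05
tool_pos: [0.4659, -0.1135, 0.1284]
orientation: [-0.002, 3.132, -0.022]
force: [-0.0, 0.6, -0.7]
opening: 0.0746
gripper_force: 0.0
```

Call:
arm_command --increments "0.2 0 0 0 0; 0.2 0 0 0 0; 0.2 0 0 0 0; 0.2 0 0 0 0"

```text
t: 68.45
tool_pos: [0.4681, -0.1082, 0.1298]
orientation: [-0.012, 3.129, -0.021]
force: [0.2, 0.3, -0.1]
opening: 0.0741
gripper_force: 0.0
```

Run:
```python
from h import *; from circ import circ
m,im=snap("wrist","z2"); print(tcp()[0]); circ(m,im,[.466,-.11,.006]); circ(m,im,[.466,-.11,.026],.030)
p=proj(m,[[.466,-.11,.006]])[0]; c,a,r,_=blob(im,p,205,255,45); print(c,a,r[1],onz(m,[c],.006))
go([.466,-.11,.0045],1.571)
```

```text
[ 0.46807896 -0.10828506  0.12987324]
[281.8 188.8] 31.85 exp [280.7 190.1] 32.2 [ 0.4648 -0.1091  0.006 ]
[281.8 193.2] 34.2 exp [280.7 190.1] 32.2 [ 0.4688 -0.109   0.006 ]
[279.2 191.2] 34.2 exp [280.7 190.1] 32.2 [ 0.467  -0.1112  0.006 ]
[280.8 195.8] 17.45 exp [280.3 196. ] 18.4 [ 0.4658 -0.1096  0.026 ]
[281.2 191.8] 17.8 exp [280.3 196. ] 18.4 [ 0.4624 -0.1092  0.026 ]
[271.2 198.2] 18.45 exp [280.3 196. ] 18.4 [ 0.468  -0.1174  0.026 ]
[272.81447212 171.22680902] 702.5 (24.434839248657227, 52.2186164855957) [[ 0.44942937 -0.1168396   0.006     ]]
shift 3.7 -0.0 125.3 turn 0.008 | tcp [ 0.4681 -0.1083  0.1299] yawy 1.579
```

Call:
arm_command --increments "0.2 4 0 40 0; 0.2 4 0 80 0; 0.2 4 0 106 0; 0.2 4 0 116 0; 0.2 4 0 116 0"

```text
t: 69.0
tool_pos: [0.4641, -0.1102, 0.0126]
orientation: [-0.01, 3.132, -0.019]
force: [-0.2, 0.4, 0.1]
opening: 0.0741
gripper_force: 0.0
```

Call:
arm_command --increments "0.2 0 0 0 0; 0.2 0 0 0 0; 0.2 0 0 0 0; 0.2 0 0 0 0; 0.2 0 0 0 0"

```text
t: 69.5
tool_pos: [0.4656, -0.1112, 0.0144]
orientation: [-0.009, 3.128, -0.021]
force: [0.2, 0.4, 0.0]
opening: 0.0743
gripper_force: 0.0
```

Run:
```python
from h import *
go([.4657,-.11,.0045],1.571)
```

```text
shift 0.0 1.4 9.8 turn 0.005 | tcp [ 0.4656 -0.1112  0.0144] yawy 1.576
```

Call:
arm_command --increments "0.2 0 1 5 0; 0.2 0 1 8 0; 0.2 0 1 9.5 0; 0.8 0 1 9.5 0; 0.8 0 1 9.5 0"

```text
t: 70.0
tool_pos: [0.4652, -0.1101, 0.0041]
orientation: [-0.009, 3.129, -0.021]
force: [0.1, -0.3, -0.1]
opening: 0.0624
gripper_force: 0.0
```

Call:
arm_command --increments "0.8 0 0 0 0; 0.8 0 0 0 0; 0.8 0 0 0 0; 0.8 0 0 0 0; 0.8 0 0 0 0"

```text
t: 70.5
tool_pos: [0.4654, -0.1102, 0.0044]
orientation: [-0.009, 3.129, -0.021]
force: [0.7, 0.4, 0.8]
opening: 0.0292
gripper_force: 30.0
```

Run:
```python
from h import *
s=robot.read_state(); print(s["opening"],s["gripper_force"],s["force"]); go([.4977+tcp()[0][0]-.4657,.085,.12],1.571)
```

```text
0.029154688608189032 29.99656766653061 [0.69417376 0.40394379 0.78014342]
shift -34.6 193.4 -117.8 turn 0.005 | tcp [ 0.4654 -0.1102  0.0044] yawy 1.576
```

Call:
arm_command --increments "0.8 0 0 -15 0; 0.8 0 0 -50 0; 0.8 0 0 -85 0; 0.8 -5 25 -110 0; 0.8 -11 60 -122 0"

```text
t: 71.0
tool_pos: [0.476, -0.0493, 0.1287]
orientation: [-0.005, 3.125, -0.023]
force: [1.1, -0.5, -1.6]
opening: 0.0289
gripper_force: 30.0
```

Call:
arm_command --increments "0.8 -8 45 0 0; 0.8 -16 90 0 0; 0.8 -23 125 0 0; 0.8 -23 133 0 0; 0.8 -23 133 0 0"

```text
t: 71.5
tool_pos: [0.4962, 0.0856, 0.1236]
orientation: [-0.013, 3.13, -0.021]
force: [0.5, -0.9, -1.9]
opening: 0.0292
gripper_force: 30.0
```

Call:
arm_command --increments "0.8 0 0 0 0; 0.8 0 0 0 0; 0.8 0 0 0 0; 0.8 0 0 0 0"

```text
t: 71.9
tool_pos: [0.4967, 0.0837, 0.1241]
orientation: [-0.007, 3.129, -0.021]
force: [0.7, 0.2, -1.2]
opening: 0.0295
gripper_force: 30.0
```

Run:
```python
from h import *
print(robot.read_state()["opening"]); go([.4974,.0855,.0894],1.571)
```

```text
0.029496490739865548
shift -0.3 2.2 34.7 turn 0.004 | tcp [0.4967 0.0837 0.1241] yawy 1.575
```

Call:
arm_command --increments "0.8 0 2 12 0; 0.8 0 2 21 0; 0.8 0 2 26 0; 0.8 0 2 27 0; 0.8 0 2 27 0"

```text
t: 72.4
tool_pos: [0.4967, 0.0863, 0.0966]
orientation: [-0.009, 3.13, -0.021]
force: [0.9, 0.3, -0.5]
opening: 0.0295
gripper_force: 30.0
```

Run:
```python
from h import *
go([.4974,.0855,.0894],1.571)
```

```text
shift -0.6 -0.7 7.2 turn 0.006 | tcp [0.4967 0.0863 0.0966] yawy 1.577
```

Call:
arm_command --increments "0.8 0 0 3 0; 0.8 0 0 6 0; 0.8 0 0 7 0; 0.8 0 0 7 0; 0.8 0 0 7 0"

```text
t: 72.9
tool_pos: [0.4972, 0.0862, 0.0901]
orientation: [-0.009, 3.129, -0.021]
force: [-0.6, 0.1, -2.0]
opening: 0.0291
gripper_force: 30.0
```

Call:
arm_command --increments "0.6 0 0 0 0; 0.4 0 0 0 0; 0.4 0 0 0 0; 0.4 0 0 0 0; 0.4 0 0 -25 0"

```text
t: 73.4
tool_pos: [0.4941, 0.0862, 0.1119]
orientation: [-0.009, 3.135, -0.022]
force: [0.4, -0.1, 0.3]
opening: 0.0555
gripper_force: 0.0
```

Call:
arm_command --increments "0.2 0 0 -40 0; 0.2 0 0 -85 0; 0.2 0 0 -125 0; 0.2 0 0 -125 0; 0.2 0 0 -125 0"

```text
t: 73.9
tool_pos: [0.4961, 0.0883, 0.2414]
orientation: [-0.009, 3.126, -0.021]
force: [-0.9, 0.9, -1.3]
opening: 0.0744
gripper_force: 0.0
```

Run:
```python
from h import *; from circ import circ
m,im=snap("wrist","fin"); s,iS=snap("side","fins"); t,it=snap("top","fint"); print(tcp()[0])
circ(m,im,[.4977,.086,.090]); circ(m,im,[.4977,.086,.110],.030)
a=cv2.resize(im[60:300,110:480],(740,480))[:, :]
b=cv2.resize(iS[130:240,170:300],(400,338)); c=it[200:280,380:470]; c=cv2.resize(c,(380,338))
top=cv2.resize(im,(400,300))
cv2.imwrite("pics/fin2.png",np.vstack([np.hstack([b,c]),np.pad(cv2.resize(im[80:300,100:480],(450,260)),((0,0),(0,330),(0,0)))]))
```

```text
[0.49430312 0.08809726 0.23815073]
[281.2 185.2] 30.05 exp [280.6 186.5] 29.6 [0.4965 0.0866 0.09  ]
[282.2 178.2] 27.25 exp [280.6 186.5] 29.6 [0.4897 0.0875 0.09  ]
[282.8 189.2] 31.7 exp [280.6 186.5] 29.6 [0.5004 0.088  0.09  ]
[281.8 187.8] 16.45 exp [280.3 191.7] 16.8 [0.4941 0.0873 0.11  ]
[280.8 193.8] 18.15 exp [280.3 191.7] 16.8 [0.4996 0.0864 0.11  ]
[288.2 170.2] 17.55 exp [280.3 191.7] 16.8 [0.4782 0.0929 0.11  ]
```

View pics/fin2.png

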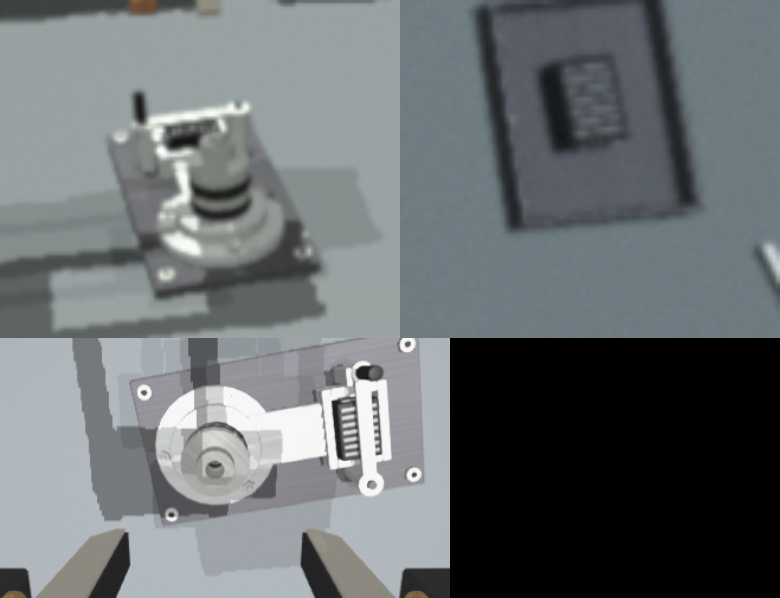

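The pictures show the stack upright on the seat with the cap boss up, the lever shut across the new module, and the old module in the tray at about (580,100) in its crop. I hand the job in.

```bash
python3 -c "
from plant import robot
print(robot.close_job())"
```

```text
the job is handed in; nothing more can be done
None
```

I built the bush pack (rubber, washer, rubber, washer, cap boss up), swapped the module, shut the lever over it and handed the job in at about 74 s; no verdict came back, but by my last measurements each part was within about 3 mm of its place.

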